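# Free the sample rack from the left-hand-thread clamp and load it in the dock

### The job

The sample rack on the shaker is held down by a clamp screw with a left-hand thread: turn its bar knob clockwise (seen from above) until the clamp is fully open, slide the rack out nose first and set it down, released, on the free desk between shaker and dock. Then take it by its square tail end and push it round nose first into the hooded dock, flat on the desk, until the nose is home against the stop. Leave the clamp open, and leave the staining jar, the beaker and the timer where they stand.

Things in the scene. Friction and masses are not known exactly. Their poses are not given: they have to be found in the camera images.
- knob (a joint): turn of the clamp's knob in rad: 0 = screwed down tight (stop), 2.8 = fully open (stop). It grows when the knob turns CLOCKWISE seen from above (left-hand thread); anticlockwise only tightens. Knob and screw rise 4.5 mm per rad. It starts between 0.15 and 0.5, needs about 0.1 N m and stays where it is left. From 2.0 on the screw's pin is clear of the rack; from 2.3 on it counts as open
- knob_grip (a point): grip point of the knob: middle of a black plastic bar, 78 mm long, 13 thick, 26 high, on top of the clamp. The point is on the screw's upright axis, 12 mm below the bar's top, 148 mm above the desk when tight; it rises and turns with the knob. x axis along the bar, z up
- beam (a point): middle of the top of the clamp's steel beam, 116 mm above the desk, on the screw's axis under the knob; beam 26 mm along the shaker's x, 88 mm along its y, 16 mm thick, on two columns beside the rack
- shaker: compact white shaker with an aluminium platform, fixed to the desk; origin on the desk under the rack's starting place, x axis = the way the rack slides out, z up. Platform from x -103 to +63 mm, 112 mm wide, its top 30 mm above the desk. The clamp's beam crosses at x = -57 mm. The rack may be lifted after it has slid out along x by 95 mm
- cheek_end (a point): front end of the guides, on the platform at the shaker's x = +10 mm, in the middle. From here back to x = -85 mm the rack stands between two fixed aluminium cheeks, 40 mm apart inside, 52 mm outside, 42 mm high, with a back stop behind its tail. In front of it the rack's sides are free to grip
- rack: loose empty grey plastic sample rack, 0.15 to 0.31 kg: straight part 150 x 36 x 50 mm (long, wide, high) with five wells in its top and a half-round nose (radius 18 mm) at one end. Origin: centre of the straight part's underside; x axis towards the nose, z up. It starts on the shaker, 30 mm above the shaker's origin, x the same way; the screw's pin in the well nearest the tail locks it
- rack_nose (a point): tip of the rack's round nose, at its underside, 93 mm in front of the rack's origin
- rack_tail (a point): middle of the rack's square tail end, at its underside, 75 mm behind the rack's origin
- dock: grey loading dock with a white hood, fixed to the desk, without a floor: straight bay 40 mm wide and 54 mm high inside; outside 68 mm wide (92 mm at its low feet), 62 mm high. Origin on the desk under the bay's middle; x axis = the way the rack is pushed in, z up. Mouth at x = -45 mm, stop at x = +45 mm. When the rack is home, its tail end stands 78 mm out of the mouth
- dock_mouth (a point): middle of the dock's mouth, at desk height; black guides flare it to about 57 mm over the first 20 mm
- dock_stop (a point): middle of the stop's inner face, at desk height: where the nose tip must come
- staining_jar: bystander: glass staining jar with knobbed lid, 60 mm wide, 112 mm high; origin under its centre
- beaker: bystander: glass beaker, 66 mm wide, 83 mm high; origin under its centre
- timer: bystander: standing white timer, 20 x 66 x 64 mm; origin under its centre
There are look-alikes about, which are no part of the job. What is shaped like the dock but pink is not meant.

How it is judged:
By the outcome, as a careful person would: the job done as asked, in the order asked, and still so for the second after the job is handed in, with the robot touching nothing.
It also fails if it takes over 72 s, if anything falls off the work surface, if the arm or the gripper's body presses on something with over 40 N, if the wrist force passes 120 N, or if a joint passes its speed limit or range.

### The arm

A 6-joint arm with a two-finger parallel gripper is mounted at the origin on a cart in front of the work surface, level with it; the furniture and walls round the work are solid. World frame = base frame: x ahead of the robot, y to its left, z up, the work surface at z = 0. Lengths are in m, angles in degrees, forces in N, time in s.
With the tool pointing down it reaches from about 0.35 to 0.875 m from the base axis. Payload 4.2 kg.
Tool frame: the origin (TCP) lies at the very end of the fingers, on their centre line; the grasp point (between the pads) lies behind it (r.grip_point_offset is the z of the grasp point in the tool frame, in m); z points along the fingers, y is the direction in which the jaws open and shut (so a half turn about z gives the same grasp; the last joint's range is limited). The gripper opens to 87 mm and grips with 3 to 60 N. Pads are 19 mm wide; open, the fingers measure 117 mm over their backs; the gripper's body (75 mm by 190 mm) begins 51 mm behind the grasp point.
Start: joints at [14.817, 22.042, 0.453, 0, -68.411, -14.817], TCP at [0.625, 0, 0.223] pointing down, gripper open.
Joint ranges: [-179.83, 179.83], [-69.29, 118.12], [-61.27, 80.66], [-181.25, 117.63], [-171.15, -9.14], [-177.46, 177.46]. Speed limits (degrees/s): [159.86, 159.86, 180, 180, 180, 180].

### API

Orientations are given as a 3x3 rotation matrix whose columns are the frame's x, y, z axes.
In Python, from station import r, capture, workorder gives the robot as it stands. The module is installed in compiled form; this text tells all that it offers.
- The arm moves only by the shell command python3 -m crank 'ROWS'. ROWS is JSON, a list of rows, each an object with "delta_rot": the turn, a rotation vector about the tool's x, y, z in rad, a list of three; "linear": the shift along the tool's x, y, z in m, a list of three; "gripper": the opening in per cent of the stroke, from 0 (shut) to 100 (fully open). A call has 1 to 10 rows; each row shifts and turns the commanded pose from where the row before left it, along the tool's axes as they then stand; what a row does not reach is not made up. A row lasts 1/8 s, in which the tool goes at most 62.5 mm and 10.7 degrees, less where a joint would pass 70% of its speed; a pose out of reach is approached as far as the arm can. A call is refused whole if a number of a shift passes 0.0625 or a number of a turn 0.188, either way. A call with a gripper value outside its range is refused whole. The fingers move at their own pace and stop on an object; the grip force is fixed at half the most. Time passes only in rows, so rows that do not move let the fingers close. It gives the time, the measured TCP pose, the force and the opening at its end, in the units of the state.
- r.sense(): the state, without advancing time (a new reading comes with each control period).
- capture(name): name is "scene" or "side" or "wrist"; returns a dict with "img" (384x512x3 uint8, blue, green, red), "fx", "fy", "cx", "cy" (pixels), "world_from_camera" (4x4, takes a point from camera to world coordinates). Camera axes: x right, y down, z forward; pixel columns grow to the right and rows downward; lengths in m; the calibration is good to about 2 mm. A picture is of the moment at which its call begins. There is no depth.
- workorder.finish_job(): hands the job in, once; it reports no verdict.
The state is a dict: "time_s": time; "joints": joint angles; "joint_velocities": joint speeds; "effort": joint torques, N m; "tcp_pos": TCP position; "ee_rot": TCP orientation; "wrist_force": force on the tool from outside, world axes, zero at the start; "moment": the same for the moment, N m; "gripper_width": opening from 0.0 (shut) to 1.0 (fully open).
Only numpy, scipy, OpenCV 4.12 (cv2) and the standard library are available. Lean on these libraries where they do the work, as an engineer would, in place of code of your own. Each camera call takes 0.05 s, during which the arm holds its last target.

## Working session

There is one attempt and no reset: what is moved stays moved. The work goes in short steps, Python scripts to look and compute and a shell command to move; the robot and the scene stay as the last step left them, time stands still between calls to the robot, and variables do not carry over. Pictures are saved under pics/ and viewed, and the job is handed in when it is done.

```bash
mkdir -p pics; ls
python3 - <<'E'
from station import r,capture
import cv2,numpy as np
s=r.sense(); print(s, r.grip_point_offset)
for n in ["scene","side","wrist"]:
    c=capture(n); cv2.imwrite(f"pics/{n}0.png",c["img"]); print(n,c["fx"],c["fy"],c["cx"],c["cy"]); print(np.round(c["world_from_camera"],4))
E
```

```text
pics
{'time_s': 0.0, 'joints': array([ 1.48173901e+01,  2.20918260e+01,  3.78557452e-01, -2.99362217e-02,
       -6.84102458e+01, -1.48173122e+01]), 'joint_velocities': array([-0.04766162,  0.00604637, -0.0114106 , -0.02197147,  0.01163918,
       -0.0230914 ]), 'effort': array([ 5.69075401e-04, -3.90661991e+01,  1.87403029e+01,  4.22001421e+00,
        1.09914420e-02, -1.81494070e-04]), 'tcp_pos': array([6.24390535e-01, 3.10731128e-05, 2.21437582e-01]), 'ee_rot': array([[-1.91326342e-04, -9.99997544e-01, -2.20824255e-03],
       [-9.99999978e-01,  1.91507043e-04, -8.16191173e-05],
       [ 8.20418108e-05,  2.20822688e-03, -9.99997558e-01]]), 'wrist_force': array([0.21331395, 0.23589669, 0.2113508 ]), 'moment': array([ 0.02066258, -0.00757833, -0.01057965]), 'gripper_width': 1.0026948755901102} -0.0187
scene 461.6473089741342 461.6473089741342 247.51221411605593 193.2063704370416
[[-0.1438 -0.4566  0.878  -1.005 ]
 [-0.9896  0.0762 -0.1224  0.1966]
 [-0.011  -0.8864 -0.4628  0.9097]
 [ 0.      0.      0.      1.    ]]
side 416.40257125102863 416.40257125102863 257.077968148846 188.47611249725028
[[-0.801  -0.268   0.5353 -0.1686]
 [-0.5986  0.3685 -0.7113  0.92  ]
 [-0.0066 -0.8902 -0.4556  0.7005]
 [ 0.      0.      0.      1.    ]]
wrist 297.3822497627108 297.3822497627108 253.55488473206097 199.94905840218186
[[-1.      0.002  -0.0014  0.6242]
 [ 0.0015  0.9579  0.2869 -0.0788]
 [ 0.0019  0.2869 -0.9579  0.3837]
 [ 0.      0.      0.      1.    ]]
```

View pics/scene0.png

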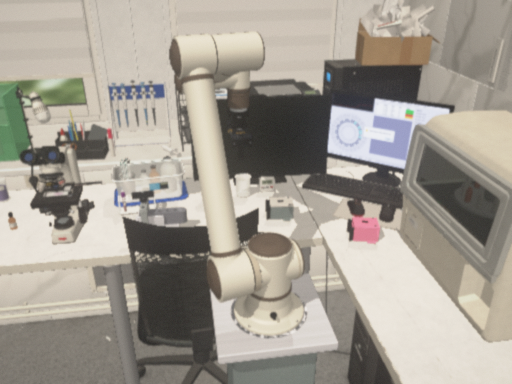

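View pics/side0.png

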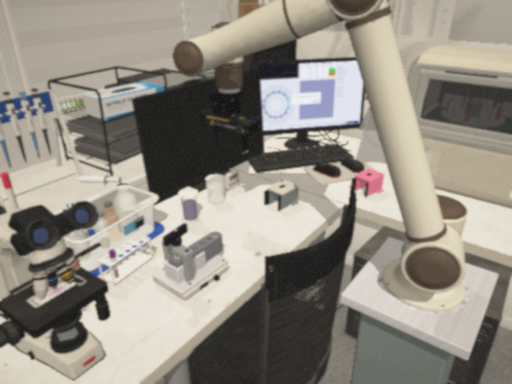

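View pics/wrist0.png

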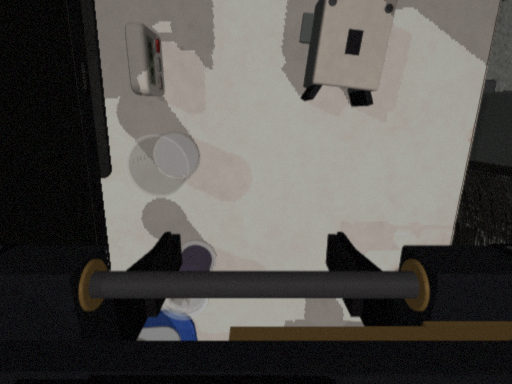

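```bash
cat > h.py <<'E'
from station import r,capture
import cv2,numpy as np
def ray(c,u,v):
    T=c["world_from_camera"]; d=T[:3,:3]@np.array([(u-c["cx"])/c["fx"],(v-c["cy"])/c["fy"],1.]); return T[:3,3],d
def onz(c,u,v,z):
    o,d=ray(c,u,v); return (o+d*(z-o[2])/d[2])
def proj(c,p):
    T=c["world_from_camera"]; q=T[:3,:3].T@(np.asarray(p)-T[:3,3]); return np.array([c["fx"]*q[0]/q[2]+c["cx"],c["fy"]*q[1]/q[2]+c["cy"]])
def tri(c1,p1,c2,p2):
    o1,d1=ray(c1,*p1);o2,d2=ray(c2,*p2)
    A=np.stack([d1,-d2],1);t=np.linalg.lstsq(A,o2-o1,rcond=None)[0]
    a,b=o1+d1*t[0],o2+d2*t[1]; return (a+b)/2,np.linalg.norm(a-b)
def crop(img,name,x,y,w,h,k):
    cv2.imwrite("pics/"+name,cv2.resize(img[y:y+h,x:x+w],None,fx=k,fy=k,interpolation=cv2.INTER_CUBIC))
E
python3 - <<'E'
from h import *
s=capture("scene");d=capture("side");w=capture("wrist")
crop(d["img"],"side_c.png",140,160,180,140,4)
crop(s["img"],"scene_c.png",100,140,210,100,3.8)
for n,p in dict(clampk=(175,237),nose=(222,262),near=(185,298),far=(150,270)).items(): print(n,onz(d,*p,0.03))
for n,p in dict(m1=(303,97),m2=(370,102),a=(393,0),b=(307,85),c=(380,92)).items(): print(n,onz(w,*p,0.062), onz(w,*p,0))
E
```

```text
clampk [0.62677544 0.25869042 0.03      ]
nose [0.43971275 0.26747129 0.03      ]
near [0.41899098 0.42266179 0.03      ]
far [0.5666152  0.40207805 0.03      ]
m1 [ 0.57332526 -0.09232094  0.062     ] [ 0.56351207 -0.09492756  0.        ]
m2 [ 0.50409112 -0.0873565   0.062     ] [ 0.48095564 -0.08900785  0.        ]
a [ 0.49255362 -0.17861518  0.062     ] [ 0.46719806 -0.19782686  0.        ]
b [ 0.5698023  -0.10382297  0.062     ] [ 0.5593112  -0.10864285  0.        ]
c [ 0.49495885 -0.09704028  0.062     ] [ 0.47006611 -0.10055502  0.        ]
```

```bash
sleep 1
```

```text
(no output)
```

View pics/side_c.png

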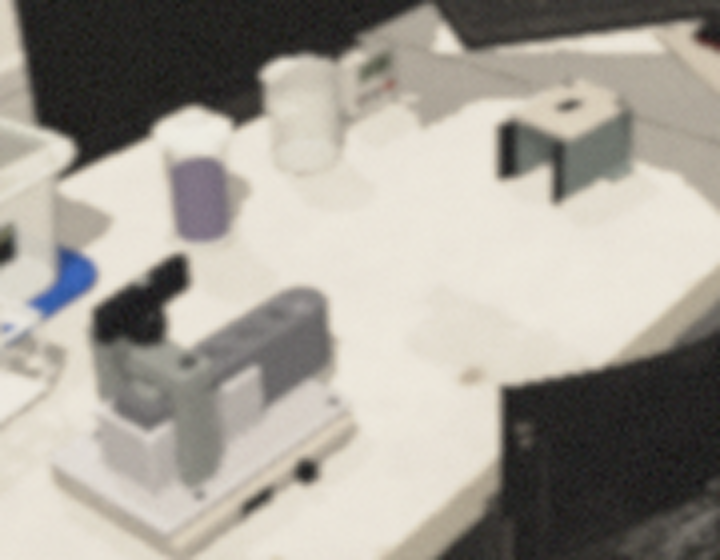

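View pics/scene_c.png

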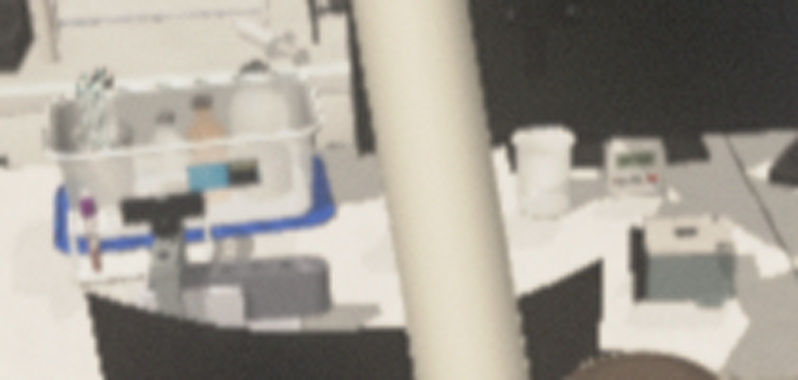

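Run:
```python
from h import *
s=capture("scene");d=capture("side")
print(tri(s,(142.6,195),d,(175.5,234.5)))   # knob
print(tri(s,(100+328/3.8,140+265/3.8),d,(140+328/4,160+300/4))) #nose top
```

```text
(array([0.49492434, 0.36580638, 0.14560942]), np.float64(0.002327011565506107))
(array([0.48183698, 0.21684687, 0.07429733]), np.float64(0.005361486969636479))
```

```bash
python3 -m crank '[{"linear":[-0.05,0.015,-0.012],"delta_rot":[0,0,0],"gripper":100},{"linear":[-0.055,0.015,-0.012],"delta_rot":[0,0,0],"gripper":100},{"linear":[-0.055,0.015,-0.012],"delta_rot":[0,0,0],"gripper":100},{"linear":[-0.055,0.015,-0.012],"delta_rot":[0,0,0],"gripper":100},{"linear":[-0.055,0.015,-0.002],"delta_rot":[0,0,0],"gripper":100},{"linear":[-0.055,0.015,0],"delta_rot":[0,0,0],"gripper":100},{"linear":[-0.055,0.015,0],"delta_rot":[0,0,0],"gripper":100},{"linear":[-0.055,0.015,0],"delta_rot":[0,0,0],"gripper":100}]'
python3 - <<'E'
from h import *
w=capture("wrist"); cv2.imwrite("pics/w1.png",w["img"])
s=r.sense();print(s["time_s"],s["tcp_pos"])
np.save("w1.npy",w,allow_pickle=True)
E
```

```text
time_s: 1.4
tcp_pos: [0.5042, 0.4368, 0.2727]
ee_rot: [[0.0, -1.0, 0.0], [-1.0, -0.0, 0.0], [-0.0, -0.0, -1.0]]
wrist_force: [0.8, 0.4, -1.0]
gripper_width: 1.001
1.45 [0.50243989 0.44290721 0.27136347]
```

View pics/w1.png

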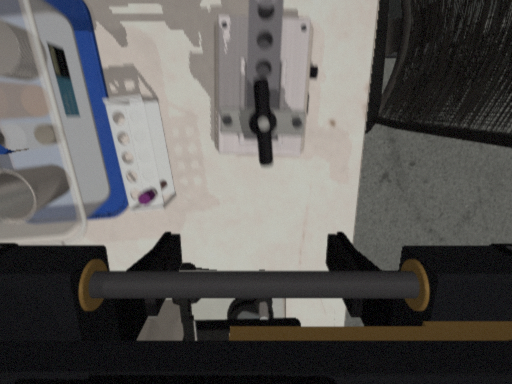

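Run:
```python
from h import *
w=np.load("w1.npy",allow_pickle=True).item()
crop(w["img"],"w1c.png",190,0,150,180,4)
crop(w["img"],"w1c.png",195,0,140,175,3.4)
img=w["img"]; hsv=cv2.cvtColor(img,cv2.COLOR_BGR2HSV)
m=(hsv[...,2]<45).astype(np.uint8); m[:, :235]=0; m[:,290:]=0; m[:70]=0; m[170:]=0
n,l,st,ce=cv2.connectedComponentsWithStats(m)
i=1+np.argmax(st[1:,4]); pts=np.argwhere(l==i)[:,::-1].astype(np.float32)
print(st[i],cv2.minAreaRect(pts))
P=np.array([onz(w,*p,0.16) for p in pts]); print(P.mean(0)); print(cv2.minAreaRect(P[:,:2].astype(np.float32)*1000))
g=cv2.cvtColor(img,cv2.COLOR_BGR2GRAY)
d=capture("side"); 
for p in [(72,325),(72,225),(100,360)]: print(onz(d,*p,0.0),onz(d,*p,0.2))
```

```text
[ 249   79   27   85 1141] ((262.2865905761719, 120.92074584960938), (25.951412200927734, 83.70710754394531), 6.340191841125488)
[0.49581035 0.36570846 0.16      ]
((496.10150146484375, 368.03662109375), (72.5068588256836, 23.28101348876953), 84.5698013305664)
[0.58736398 0.6147561  0.        ] [0.371515   0.70191637 0.2       ]
[0.97684474 0.37497572 0.        ] [0.64979337 0.53059675 0.2       ]
[0.45267202 0.63485953 0.        ] [0.27527954 0.71627998 0.2       ]
```

View pics/w1c.png

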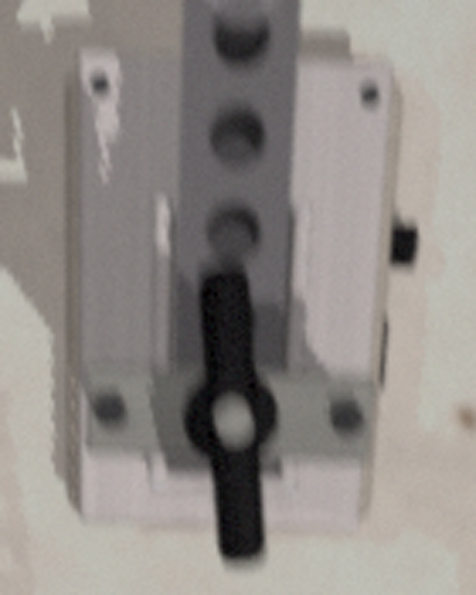

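Run:
```python
from h import *
w=np.load("w1.npy",allow_pickle=True).item()
f=lambda x,y,z: onz(w,195+(x+.5)/3.4-.5,(y+.5)/3.4-.5,z)
def a(p,q): v=q-p; return np.degrees(np.arctan2(v[1],v[0]))
b1,b2=f(224,275,.162),f(242,555,.162); print("bar",b1,b2,a(b1,b2),np.linalg.norm(b1-b2),(b1+b2)/2)
print("hub",f(234,418,.162), f(232,418,.17))
w1,w2=f(231,230,.08),f(242,35,.08); print("wells",w1,w2,a(w1,w2),np.linalg.norm(w1-w2))
s1,s2=f(98,85,.03),f(370,93,.03); print("pscrew",s1,s2,a(s1,s2)+90,np.linalg.norm(s1-s2),(s1+s2)/2)
t1,t2=f(109,408,.118),f(347,415,.118); print("bolts",a(t1,t2),t1,t2,(t1+t2)/2)
print("rack edges",f(180,150,.08),f(294,150,.08))
e1,e2=f(392,110,.03),f(358,515,.03); print("Redge",a(e2,e1),e1,e2)
e1,e2=f(78,60,.03),f(80,515,.03); print("Ledge",a(e2,e1),e1,e2)
```

```text
bar [0.49774397 0.33315439 0.162     ] [0.4924616  0.40402513 0.162     ] 94.26267580885414 0.07106733191732392 [0.49510279 0.36858976 0.162     ]
hub [0.49493691 0.36798512 0.162     ] [0.49569959 0.36768916 0.17      ]
wells [0.49378391 0.31216643 0.08      ] [0.49081762 0.25695352 0.08      ] -93.07523109011132 0.05529253234522897
pscrew [0.54000313 0.25822764 0.03      ] [0.44325514 0.26087688 0.03      ] 268.4314712678693 0.09678425515464327 [0.49162914 0.25955226 0.03      ]
bolts 178.30433458547455 [0.53139464 0.36663365 0.118     ] [0.45927252 0.36876872 0.118     ] [0.49533358 0.36770119 0.118     ]
rack edges [0.5101051  0.28882543 0.08      ] [0.47401615 0.28887063 0.08      ]
Redge -92.3335698204209 [0.43513661 0.26628972 0.03      ] [0.441007   0.41034467 0.03      ]
Ledge -91.77244963123755 [0.5468275  0.25038864 0.03      ] [0.55177341 0.41021814 0.03      ]
```

```bash
python3 -m crank '[{"linear":[0.012,0.0,0],"delta_rot":[0,0,-0.075],"gripper":100},{"linear":[0,0,0],"delta_rot":[0,0,0],"gripper":100}]'
python3 - <<'E'
from h import *
print(r.sense()["joints"])
for i in range(3):
    w=capture("wrist"); s=r.sense();print(s["time_s"],s["tcp_pos"],w["world_from_camera"][:3,3],s["ee_rot"][0])
E
```

```text
time_s: 1.75
tcp_pos: [0.505, 0.4224, 0.2727]
ee_rot: [[0.074, -0.997, 0.0], [-0.997, -0.074, -0.0], [0.0, 0.0, -1.0]]
wrist_force: [-0.6, 0.1, -0.2]
gripper_width: 0.998
[ 5.39578153e+01  2.38581377e+01  1.04134779e+01  5.78835188e-03
 -7.65626414e+01 -4.97369097e+01]
1.8 [0.50518427 0.42256969 0.27278617] [0.51028215 0.34382777 0.43488659] [ 7.30052226e-02 -9.97331538e-01  2.02460176e-04]
1.85 [0.50523587 0.42269038 0.27279607] [0.51034375 0.34394404 0.43492827] [ 7.31157154e-02 -9.97323427e-01  2.71677811e-04]
1.9 [0.50524131 0.42275935 0.2727272 ] [0.51039853 0.34404339 0.43491043] [ 7.34320714e-02 -9.97300199e-01  2.08127035e-04]
```

Run:
```python
from h import *
w=capture("wrist"); np.save("w2.npy",w,allow_pickle=True)
crop(w["img"],"w2c.png",185,0,160,170,3.5)
```

```text
(no output)
```

View pics/w2c.png

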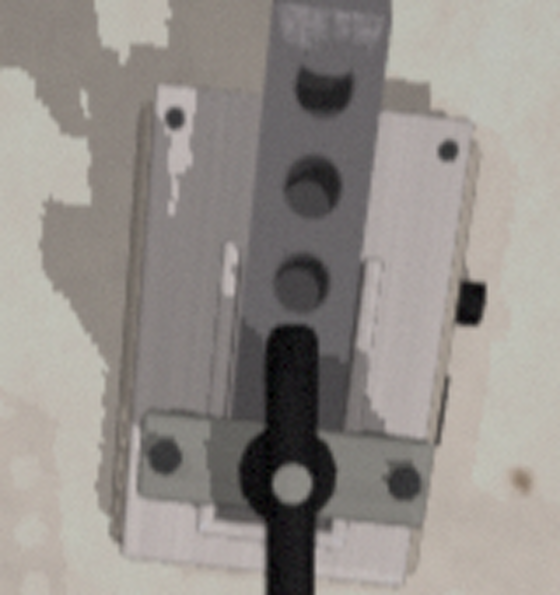

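Run:
```python
from h import *
w=np.load("w2.npy",allow_pickle=True).item()
f=lambda x,y,z: onz(w,185+(x+.5)/3.5-.5,(y+.5)/3.5-.5,z)
def a(p,q): v=q-p; return np.degrees(np.arctan2(v[1],v[0]))
b1,b2=f(293,335,.162),f(291,560,.162); print("bar",a(b1,b2),a(b1,b2)-180)
print("hub",f(291,475,.162))
w1,w2=f(301,282,.08),f(313,186,.08); print("wells",w1,w2,a(w1,w2))
s1,s2=f(174,118,.03),f(448,150,.03); print("pscrew",s1,s2,a(s1,s2)+90,(s1+s2)/2)
t1,t2=f(163,457,.118),f(404,482,.118); print("bolts",a(t1,t2)+90,(t1+t2)/2)
s1,s2=f(265,100,.08),f(380,100,.08); print((s1+s2)/2)
s1,s2=f(262,120,.08),f(236,390,.08); print("redge",a(s2,s1))
s=r.sense(); R=s["ee_rot"]; 
for tgt in [(.4953,.3675,.131)]: print(R.T@(np.array(tgt)-s["tcp_pos"]))
```

```text
bar 94.413625478299 -85.586374521701
hub [0.49621911 0.36436729 0.162     ]
wells [0.49393546 0.31035689 0.08      ] [0.49268015 0.28247772 0.08      ] -92.57810888923721
pscrew [0.54035536 0.25586576 0.03      ] [0.44404867 0.2589616  0.03      ] 268.1588231357497 [0.49220201 0.25741368 0.03      ]
bolts 268.3443351370994 [0.49617349 0.36619477 0.118     ]
[0.49198439 0.25864674 0.08      ]
redge -91.68709423572251
[0.05450618 0.0139959  0.14166671]
```

```bash
python3 -m crank '[{"linear":[0.056,0.013,0.01],"delta_rot":[0,0,0],"gripper":100},{"linear":[0,0,0.05],"delta_rot":[0,0,0],"gripper":50},{"linear":[0,0,0.05],"delta_rot":[0,0,0],"gripper":50},{"linear":[0,0,0.032],"delta_rot":[0,0,0],"gripper":40},{"linear":[0,0,0],"delta_rot":[0,0,0],"gripper":30},{"linear":[0,0,0],"delta_rot":[0,0,0],"gripper":0},{"linear":[0,0,0],"delta_rot":[0,0,0],"gripper":0},{"linear":[0,0,0],"delta_rot":[0,0,0],"gripper":0}]'
python3 - <<'E'
from h import *
s=r.sense(); print(s["tcp_pos"],s["wrist_force"],s["moment"],s["gripper_width"],s["joints"])
d=capture("side"); crop(d["img"],"s3.png",120,140,130,140,4)
E
```

```text
time_s: 2.95
tcp_pos: [0.4965, 0.3668, 0.1322]
ee_rot: [[0.075, -0.997, 0.001], [-0.997, -0.075, 0.002], [-0.002, -0.002, -1.0]]
wrist_force: [-1.5, 0.9, 3.5]
gripper_width: 0.3
[0.49648845 0.36680466 0.1321953 ] [-1.47664606  0.9092708   3.48341719] [ 0.13217074  0.54556434 -0.05686621] 0.2997247071147552 [ 5.14569478e+01  2.54928264e+01 -7.84769409e+00 -7.47301432e-03
 -5.65181843e+01 -4.71514617e+01]
```

View pics/s3.png

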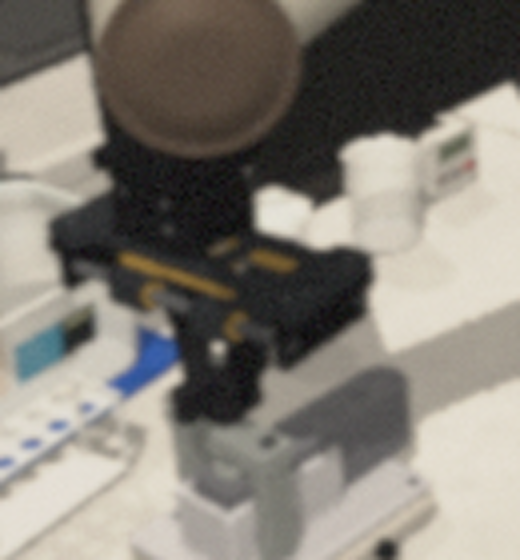

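```bash
python3 -m crank '[{"linear":[0,0,0],"delta_rot":[0,0,0],"gripper":0},{"linear":[0,0,0],"delta_rot":[0,0,0],"gripper":0}]'
python3 - <<'E'
from h import *
s=r.sense(); print(s["tcp_pos"],s["wrist_force"],s["moment"],s["gripper_width"])
E
```

```text
time_s: 3.25
tcp_pos: [0.4965, 0.3669, 0.1322]
ee_rot: [[0.075, -0.997, 0.002], [-0.997, -0.075, 0.002], [-0.001, -0.002, -1.0]]
wrist_force: [-2.0, 1.2, 5.4]
gripper_width: 0.3
[0.4964976  0.3668562  0.13215699] [-2.00875675  1.24908469  5.37673633] [ 0.14309109  0.77711995 -0.01556538] 0.2996237664733327
```

```bash
python3 -m crank '[{"linear":[0,0,-0.0008],"delta_rot":[0,0,0.17],"gripper":0},{"linear":[0,0,-0.0008],"delta_rot":[0,0,0.17],"gripper":0},{"linear":[0,0,-0.0008],"delta_rot":[0,0,0.17],"gripper":0}]'
python3 - <<'E'
from h import *
s=r.sense(); print(s["tcp_pos"],s["wrist_force"],s["moment"],s["gripper_width"])
d=capture("side"); crop(d["img"],"s4.png",120,140,130,140,4)
d=capture("wrist"); cv2.imwrite("pics/w4.png",d["img"])
E
```

```text
time_s: 3.62
tcp_pos: [0.4967, 0.3668, 0.1344]
ee_rot: [[-0.425, -0.905, 0.002], [-0.905, 0.425, 0.001], [-0.002, -0.001, -1.0]]
wrist_force: [-0.6, 0.1, 4.2]
gripper_width: 0.301
[0.49674401 0.36682662 0.13442907] [-0.59324407  0.14317935  4.23545876] [0.01612251 0.33741905 0.10320088] 0.30108188588082196
```

View pics/s4.png

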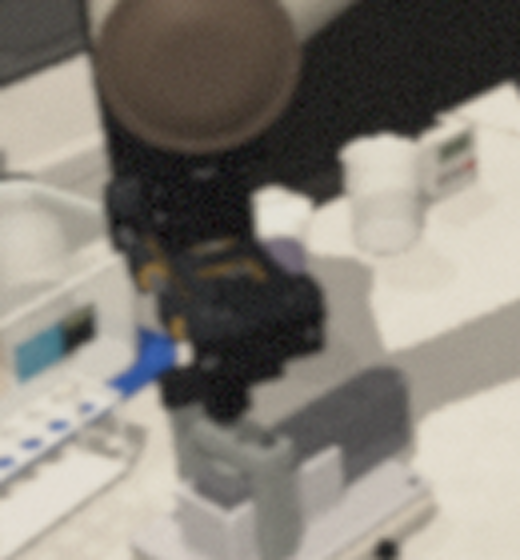

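View pics/w4.png

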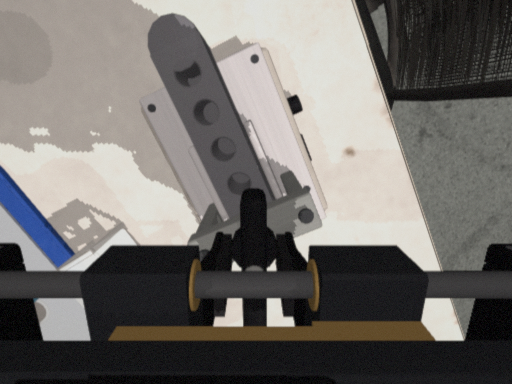

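```bash
python3 -m crank '[{"linear":[0,0,-0.0008],"delta_rot":[0,0,0.18],"gripper":0},{"linear":[0,0,-0.0008],"delta_rot":[0,0,0.18],"gripper":0},{"linear":[0,0,-0.0008],"delta_rot":[0,0,0.18],"gripper":0},{"linear":[0,0,-0.0008],"delta_rot":[0,0,0.18],"gripper":0},{"linear":[0,0,-0.0008],"delta_rot":[0,0,0.18],"gripper":0},{"linear":[0,0,-0.0008],"delta_rot":[0,0,0.18],"gripper":0},{"linear":[0,0,-0.0008],"delta_rot":[0,0,0.18],"gripper":0},{"linear":[0,0,-0.0008],"delta_rot":[0,0,0.18],"gripper":0},{"linear":[0,0,-0.0008],"delta_rot":[0,0,0.17],"gripper":0}]'
python3 - <<'E'
from h import *
s=r.sense(); print(s["tcp_pos"],s["wrist_force"],s["moment"],s["gripper_width"],s["joints"])
d=capture("wrist"); cv2.imwrite("pics/w5.png",d["img"])
E
```

```text
time_s: 4.85
tcp_pos: [0.4969, 0.3661, 0.1416]
ee_rot: [[-0.889, 0.459, 0.002], [0.459, 0.889, 0.0], [-0.002, 0.001, -1.0]]
wrist_force: [-0.5, -1.3, 6.6]
gripper_width: 0.302
[0.49693683 0.36612253 0.14164104] [-0.52046984 -1.27936534  6.60870061] [-0.53822436  0.11758702  0.15113328] 0.30244997724008726 [ 5.14274640e+01  2.49834910e+01 -7.21649090e+00  9.63929449e-02
 -5.77202006e+01 -1.68774314e+02]
```

View pics/w5.png

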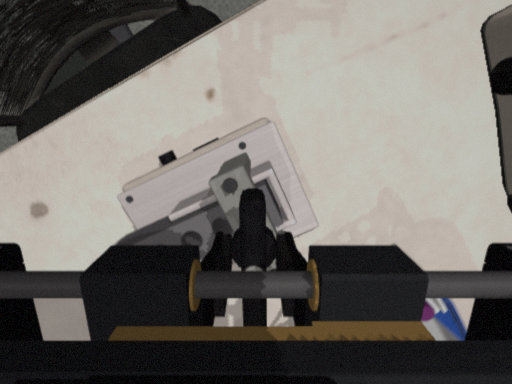

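```bash
python3 -m crank '[{"linear":[0,0,0],"delta_rot":[0,0,0],"gripper":65},{"linear":[0,0,0],"delta_rot":[0,0,0],"gripper":65},{"linear":[0,0,-0.02],"delta_rot":[0,0,0],"gripper":65},{"linear":[0,0,-0.025],"delta_rot":[0,0,-0.185],"gripper":65},{"linear":[0,0,0],"delta_rot":[0,0,-0.185],"gripper":65},{"linear":[0,0,0],"delta_rot":[0,0,-0.185],"gripper":65},{"linear":[0,0,0],"delta_rot":[0,0,-0.185],"gripper":65},{"linear":[0,0,0],"delta_rot":[0,0,-0.185],"gripper":65},{"linear":[0,0,0],"delta_rot":[0,0,-0.185],"gripper":65},{"linear":[0,0,0],"delta_rot":[0,0,-0.185],"gripper":65}]'
python3 -m crank '[{"linear":[0,0,0],"delta_rot":[0,0,-0.185],"gripper":65},{"linear":[0,0,0],"delta_rot":[0,0,-0.185],"gripper":65},{"linear":[0,0,0],"delta_rot":[0,0,-0.185],"gripper":65},{"linear":[0,0,0],"delta_rot":[0,0,-0.185],"gripper":65},{"linear":[0,0,0],"delta_rot":[0,0,-0.185],"gripper":65},{"linear":[0,0,0],"delta_rot":[0,0,-0.185],"gripper":65},{"linear":[0,0,0],"delta_rot":[0,0,-0.185],"gripper":65},{"linear":[0,0,0],"delta_rot":[0,0,-0.185],"gripper":65},{"linear":[0,0,0],"delta_rot":[0,0,-0.185],"gripper":65},{"linear":[0,0,0],"delta_rot":[0,0,-0.18],"gripper":65}]'
python3 - <<'E'
from h import *
s=r.sense(); print(s["tcp_pos"],s["wrist_force"],s["moment"],s["gripper_width"],s["joints"])
d=capture("wrist"); cv2.imwrite("pics/w6.png",d["img"])
E
```

```text
time_s: 6.15
tcp_pos: [0.496, 0.3661, 0.1844]
ee_rot: [[-0.676, -0.736, -0.001], [-0.736, 0.676, -0.001], [0.001, 0.0, -1.0]]
wrist_force: [0.1, -0.5, 0.3]
gripper_width: 0.65
time_s: 7.4
tcp_pos: [0.496, 0.3661, 0.1844]
ee_rot: [[0.892, -0.452, -0.001], [-0.452, -0.892, -0.001], [-0.001, 0.001, -1.0]]
wrist_force: [0.1, -0.6, 0.3]
gripper_width: 0.653
[0.49597584 0.36605928 0.18435473] [ 0.06495536 -0.64953393  0.3245842 ] [-0.05918723  0.09413731  0.01720319] 0.6534889794800172 [ 5.14453307e+01  2.28477952e+01 -3.97257955e+00 -1.89554819e-02
 -6.32464121e+01  1.16983887e+01]
```

View pics/w6.png

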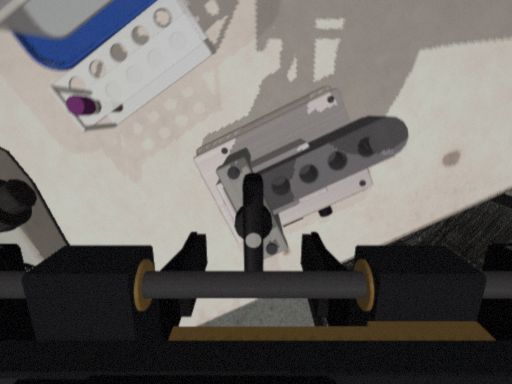

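```bash
python3 -m crank '[{"linear":[0,0,0.021],"delta_rot":[0,0,0],"gripper":65},{"linear":[0,0,0.022],"delta_rot":[0,0,0],"gripper":50},{"linear":[0,0,0],"delta_rot":[0,0,0],"gripper":0},{"linear":[0,0,0],"delta_rot":[0,0,0],"gripper":0},{"linear":[0,0,0],"delta_rot":[0,0,0],"gripper":0},{"linear":[0,0,-0.0007],"delta_rot":[0,0,0.14],"gripper":0},{"linear":[0,0,0],"delta_rot":[0,0,0],"gripper":0}]'
python3 - <<'E'
from h import *
s=r.sense(); print(s["tcp_pos"],s["wrist_force"],s["moment"],s["gripper_width"],s["joints"])
E
python3 -m crank '[{"linear":[0,0,-0.0005],"delta_rot":[0,0,0.12],"gripper":0},{"linear":[0,0,0],"delta_rot":[0,0,0],"gripper":0}]'
python3 - <<'E'
from h import *
s=r.sense(); print(s["tcp_pos"],s["wrist_force"],s["moment"],s["gripper_width"],s["joints"])
d=capture("wrist"); cv2.imwrite("pics/w7.png",d["img"])
E
```

```text
time_s: 8.32
tcp_pos: [0.4965, 0.3663, 0.1439]
ee_rot: [[0.817, -0.577, 0.001], [-0.577, -0.817, 0.001], [0.0, -0.001, -1.0]]
wrist_force: [-0.4, -1.2, 1.8]
gripper_width: 0.298
[0.4965391  0.36632838 0.14385533] [-0.39559834 -1.15859062  1.83226295] [-0.27986396  0.13079736 -0.01896109] 0.2981876192980754 [ 5.14365455e+01  2.48536028e+01 -7.04906990e+00  2.00244196e-02
 -5.80172393e+01  3.34101435e+00]
time_s: 8.57
tcp_pos: [0.4962, 0.3666, 0.1441]
ee_rot: [[0.744, -0.669, 0.001], [-0.669, -0.744, 0.001], [-0.0, -0.001, -1.0]]
wrist_force: [-1.7, 0.5, 3.6]
gripper_width: 0.3
[0.4961704  0.36660227 0.14413969] [-1.68580839  0.4565118   3.63986921] [-0.02173724  0.58787552  0.10476304] 0.30035465672935424 [ 5.14654470e+01  2.48369444e+01 -7.01803515e+00 -1.48896479e-02
 -5.80801016e+01 -3.42237006e+00]
```

View pics/w7.png

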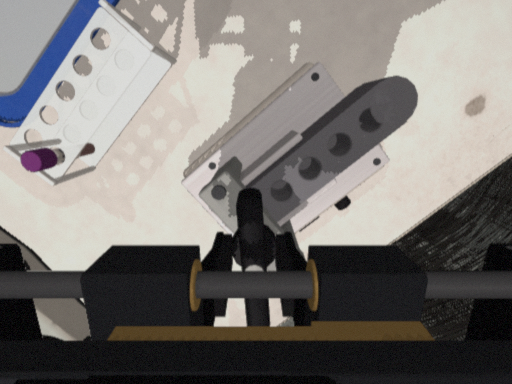

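```bash
for i in 1; do python3 -m crank '[{"linear":[0,0,-0.0005],"delta_rot":[0,0,0.12],"gripper":0},{"linear":[0,0,0],"delta_rot":[0,0,0],"gripper":0}]'; done
python3 -c "
from h import *
s=r.sense(); print(s['moment'],s['wrist_force'],s['gripper_width'],s['joints'][5])"
python3 -m crank '[{"linear":[0,0,-0.0005],"delta_rot":[0,0,0.12],"gripper":0},{"linear":[0,0,0],"delta_rot":[0,0,0],"gripper":0}]'
python3 - <<'E'
from h import *
s=r.sense(); print(s["tcp_pos"],s["wrist_force"],s["moment"],s["gripper_width"],s["joints"])
d=capture("wrist"); cv2.imwrite("pics/w8.png",d["img"])
E
```

```text
time_s: 8.88
tcp_pos: [0.4962, 0.3666, 0.1442]
ee_rot: [[0.659, -0.752, 0.0], [-0.752, -0.659, 0.001], [-0.0, -0.001, -1.0]]
wrist_force: [-1.8, 0.6, 1.4]
gripper_width: 0.295
[0.13397235 0.59209763 0.2755483 ] [-1.81975138  0.64634812  1.42265541] 0.29530268453454306 -10.268196100609781
time_s: 9.12
tcp_pos: [0.4962, 0.3666, 0.1443]
ee_rot: [[0.564, -0.826, 0.0], [-0.826, -0.564, 0.001], [-0.0, -0.001, -1.0]]
wrist_force: [-1.5, 1.3, 0.7]
gripper_width: 0.297
[0.4962144  0.36662402 0.14433258] [-1.48039329  1.30900928  0.68122897] [0.34500617 0.42984991 0.45513385] 0.2970048930538821 [ 5.14642464e+01  2.48435127e+01 -6.97695549e+00 -1.30336135e-02
 -5.81422396e+01 -1.71056775e+01]
```

View pics/w8.png

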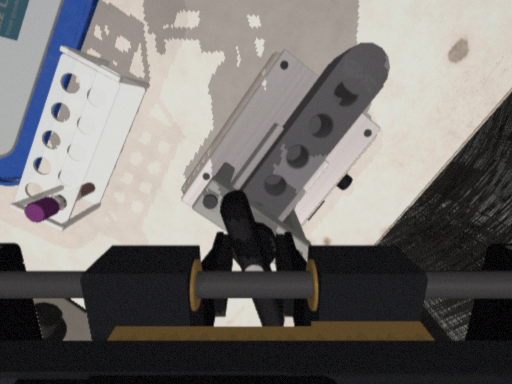

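```bash
python3 -m crank '[{"linear":[0,0,0],"delta_rot":[0,0,0],"gripper":100},{"linear":[0,0,0],"delta_rot":[0,0,0],"gripper":100},{"linear":[0,0,-0.025],"delta_rot":[0,0,0],"gripper":100},{"linear":[0,0,-0.03],"delta_rot":[0,0,0.158],"gripper":100},{"linear":[0,0,0],"delta_rot":[0,0,0.158],"gripper":100},{"linear":[0,0,0],"delta_rot":[0,0,0.158],"gripper":100},{"linear":[0,0,0],"delta_rot":[0,0,0.158],"gripper":100},{"linear":[0.0,0,0],"delta_rot":[0,0,0],"gripper":100}]'
python3 - <<'E'
from h import *
s=r.sense(); print(s["tcp_pos"],s["wrist_force"],s["gripper_width"],s["joints"][5])
d=capture("wrist"); cv2.imwrite("pics/w9.png",d["img"]); np.save("w9.npy",d,allow_pickle=True)
E
```

```text
time_s: 10.18
tcp_pos: [0.4963, 0.3659, 0.1992]
ee_rot: [[-0.035, -0.999, -0.0], [-0.999, 0.035, -0.0], [0.0, 0.0, -1.0]]
wrist_force: [-0.2, -0.5, 0.6]
gripper_width: 0.995
[0.49625834 0.36593236 0.1992258 ] [-0.18452145 -0.49749282  0.61716398] 0.9948190174248666 -53.43988549093326
```

View pics/w9.png

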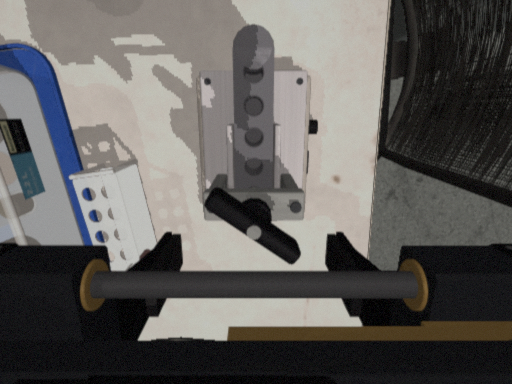

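Run:
```python
from h import *
w=np.load("w9.npy",allow_pickle=True).item()
crop(w["img"],"w9c.png",190,10,130,150,4)
g=cv2.cvtColor(w["img"],cv2.COLOR_BGR2GRAY)
for v in (60,80,100,118): print(v,g[v,222:290])
```

```text
60 [136 139 139 139 140 141 142 142 143 139 118  83  70  75  78  76  76  75
  73  78  78  77  75  79  80  73  77  76  78  81 101 107 107 110 114 115
 117 118 121 123 122 127 128 127 121 110 107 103 103 104 104 106 121 126
 129 127 127 127 128 128 128 127 129 128 125 127 130 128]
80 [135 137 133 132 131 135 131 133 129 132 128  90  76  76  74  74  76  73
  76  73  75  74  74  75  69  71  69  71  67  68  72  68  69  68  69  67
  65  71  85  98  98 104 103 101 105 104 105 102 102 101 104 112 159 168
 167 170 170 174 171 175 175 175 176 173 174 172 172 171]
100 [132 134 132 131 130 131 130 130 129 128 131 103  77  74  73  70  77  74
  75  73  74  71  63  54  47  47  58  67  65  67  69  71  69  68  69  68
  62  51  47  62  78  96 103 103  98 104 101 103 102 102 106 124 164 169
 169 170 167 169 174 173 171 173 172 170 173 172 174 170]
118 [130 132 129 127 127 130 128 128 126 128 131 127  82  74  72  70  70  70
  72  71  73  73  73  74  75  71  79  99 102 100 101 105 101 104  99 107
 102 102 102 104 103 102 103 103 100 101 104 103 102 102 103 117 161 169
 169 167 170 170 173 173 171 175 171 174 174 177 173 174]
```

View pics/w9c.png

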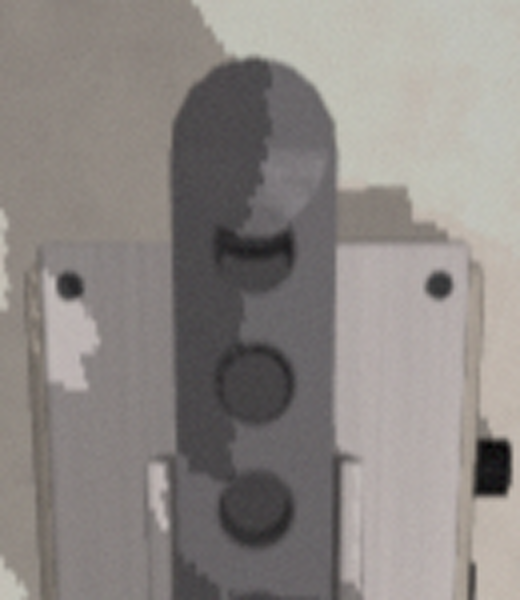

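Run:
```python
from h import *
w=np.load("w9.npy",allow_pickle=True).item()
for v,a,b in ((60,232.6,273.5),(80,232.6,273.5),(100,233.2,273.3),(118,233.5,273.2)):
    P,Q=onz(w,a,v,.08),onz(w,b,v,.08); print((P+Q)/2,np.linalg.norm(P-Q))
print("tip",onz(w,252.5,10+58/4,.08))
s=r.sense()
print(s["ee_rot"].T@(np.array([.4926,.2646,.041])-s["tcp_pos"]))
```

```text
[0.49180812 0.24497507 0.08      ] 0.03540972994511058
[0.49240505 0.26109126 0.08      ] 0.03604577029799228
[0.49284445 0.27780355 0.08      ] 0.03598713648113639
[0.49332684 0.29337342 0.08      ] 0.03622448470721859
tip [0.49126042 0.21771018 0.08      ]
[0.10140122 0.00018293 0.15827007]
```

```bash
python3 -m crank '[{"linear":[0.05,0,0],"delta_rot":[0,0,0],"gripper":100},{"linear":[0.0515,0,0.02],"delta_rot":[0,0,0],"gripper":100},{"linear":[0,0,0.05],"delta_rot":[0,0,0],"gripper":90},{"linear":[0,0,0.05],"delta_rot":[0,0,0],"gripper":80},{"linear":[0,0,0.037],"delta_rot":[0,0,0],"gripper":70},{"linear":[0,0,0],"delta_rot":[0,0,0],"gripper":0},{"linear":[0,0,0],"delta_rot":[0,0,0],"gripper":0},{"linear":[0,0,0],"delta_rot":[0,0,0],"gripper":0},{"linear":[0,0,0],"delta_rot":[0,0,0],"gripper":0}]'
python3 - <<'E'
from h import *
s=r.sense(); print(s["tcp_pos"],s["wrist_force"],s["moment"],s["gripper_width"],s["joints"][5])
d=capture("side"); crop(d["img"],"s10.png",120,140,150,140,4)
E
```

```text
time_s: 11.35
tcp_pos: [0.4934, 0.2657, 0.0443]
ee_rot: [[-0.036, -0.999, 0.003], [-0.999, 0.036, 0.002], [-0.002, -0.003, -1.0]]
wrist_force: [-0.2, 0.1, 4.6]
gripper_width: 0.41
[0.49338277 0.26567643 0.04427305] [-0.16905096  0.05295273  4.57321069] [ 0.05620641  0.28079483 -0.01556106] 0.4104778610488176 -46.972709161662124
```

View pics/s10.png

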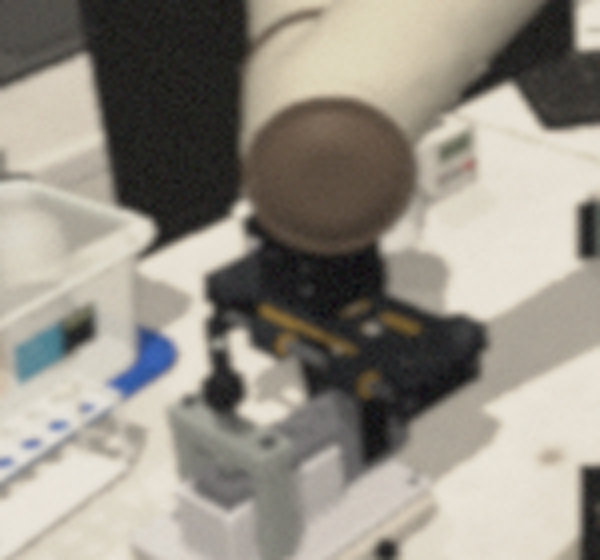

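```bash
python3 -m crank '[{"linear":[0.01,0,0],"delta_rot":[0,0,0],"gripper":0},{"linear":[0.015,0,0],"delta_rot":[0,0,0],"gripper":0},{"linear":[0.02,0,0],"delta_rot":[0,0,0],"gripper":0}]'
python3 - <<'E'
from h import *
s=r.sense(); print(s["tcp_pos"],s["wrist_force"],s["moment"],s["gripper_width"])
d=capture("side"); crop(d["img"],"s11.png",120,140,150,140,4)
E
```

```text
time_s: 11.78
tcp_pos: [0.4928, 0.2215, 0.0441]
ee_rot: [[-0.036, -0.999, 0.006], [-0.999, 0.036, 0.005], [-0.005, -0.005, -1.0]]
wrist_force: [0.7, 3.6, 6.1]
gripper_width: 0.409
[0.49283063 0.22145975 0.04405153] [0.6694126  3.6029169  6.11290407] [ 1.33960088 -0.07001155 -0.03795993] 0.4090568927549979
```

View pics/s11.png

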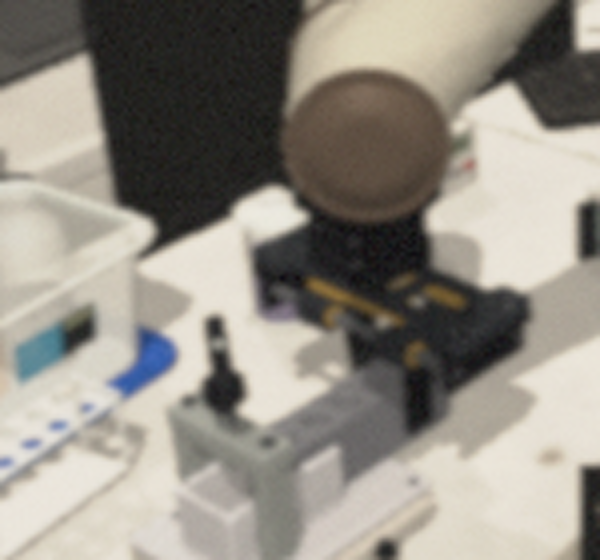

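```bash
python3 -m crank '[{"linear":[0.03,0,0],"delta_rot":[0,0,0],"gripper":0},{"linear":[0.035,0,0],"delta_rot":[0,0,0],"gripper":0},{"linear":[0.025,0,-0.004],"delta_rot":[0,0,0],"gripper":0},{"linear":[0.025,0,-0.006],"delta_rot":[0,0,0],"gripper":0},{"linear":[0.03,0,0],"delta_rot":[0,0,0],"gripper":0}]'
python3 - <<'E'
from h import *
s=r.sense(); print(s["tcp_pos"],s["wrist_force"],s["moment"],s["gripper_width"])
d=capture("side"); crop(d["img"],"s12.png",120,140,180,140,4)
w0=cv2.imread("pics/wrist0.png")
c=dict(capture("wrist")); c["world_from_camera"]=np.array([[-1,.002,-.0014,.6242],[.0015,.9579,.2869,-.0788],[.0019,.2869,-.9579,.3837],[0,0,0,1]])
for p in [(163,260),(217,260),(190,243)]: print("jar",onz(c,*p,0.1))
for p in [(155,130),(200,155)]: print("beaker",onz(c,*p,.08),onz(c,*p,0))
cv2.imwrite("pics/w12.png",c["img"])
cv2.imwrite("pics/dock0.png",cv2.resize(w0[0:130,280:420],None,fx=4,fy=4,interpolation=cv2.INTER_CUBIC))
np.save("w0.npy",c,allow_pickle=True)
E
```

```text
time_s: 12.45
tcp_pos: [0.4843, 0.0732, 0.0521]
ee_rot: [[-0.037, -0.999, -0.002], [-0.999, 0.037, -0.001], [0.001, 0.002, -1.0]]
wrist_force: [0.1, 0.6, -2.8]
gripper_width: 0.408
[0.48425244 0.0731939  0.05207728] [ 0.07167979  0.60504882 -2.76220765] [-0.13668569 -0.05808156  0.01303158] 0.4084478075598809
jar [0.71981544 0.07237544 0.1       ]
jar [0.6626253  0.07251922 0.1       ]
jar [0.6899914  0.05279615 0.1       ]
beaker [ 0.72174318 -0.0607175   0.08      ] [ 0.7474378  -0.05595425  0.        ]
beaker [ 0.67828873 -0.03579104  0.08      ] [ 0.69253667 -0.02446171  0.        ]
```

View pics/s12.png

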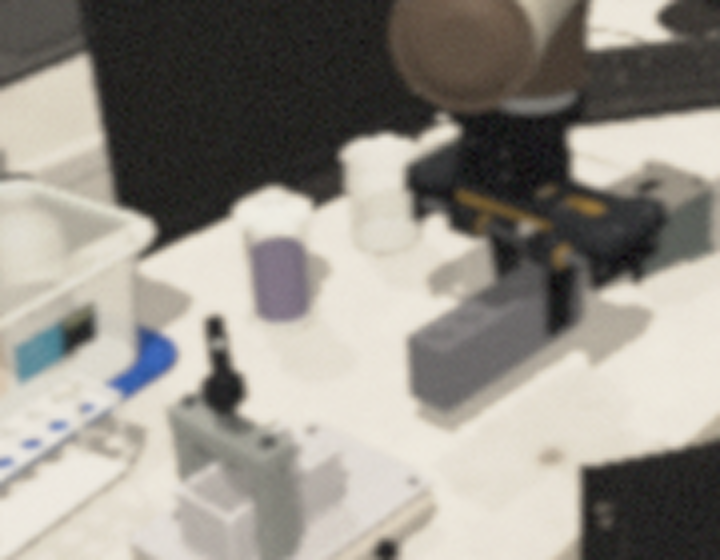

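View pics/dock0.png

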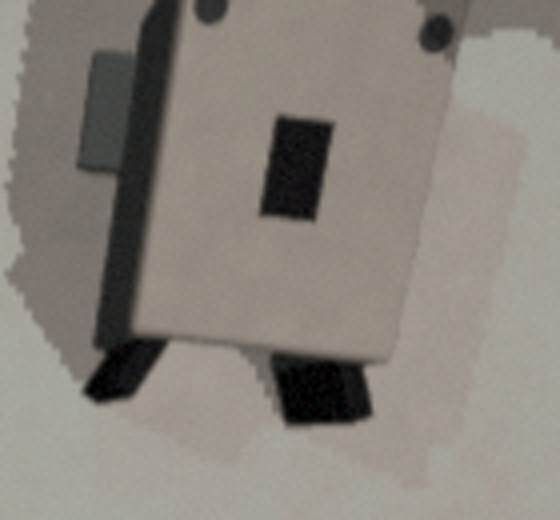

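View pics/w12.png

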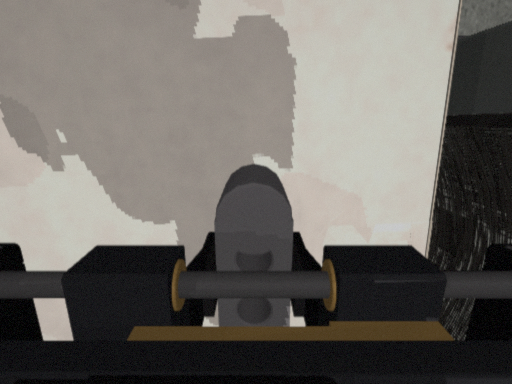

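Run:
```python
from h import *
c=np.load("w0.npy",allow_pickle=True).item()
f=lambda x,y,z: onz(c,280+(x+.5)/4-.5,(y+.5)/4-.5,z)
def a(p,q): v=q-p; return np.degrees(np.arctan2(v[1],v[0]))
fl,fr=f(135,332,.062),f(387,361,.062); rt=f(455,75,.062); lt=f(180,0,.062)
print(fl,fr,"w",np.linalg.norm(fl-fr),"axis",a(fl,fr)+90,a(fr,rt),a(fl,lt),(fl+fr)/2)
b1,b2=f(212,8,.062),f(437,32,.062); print("bolts",(b1+b2)/2,a(b1,b2)+90)
s=np.mean([f(*p,.062) for p in [(277,116),(333,122),(316,221),(261,214)]],0); print("slot",s)
g1,g2=f(100,402,.0),f(290,424,.0); print("guide low",g1,g2)
print(f(85,390,.02),f(372,415,.02))
```

```text
[ 0.5631039  -0.10605483  0.062     ] [ 0.4985997  -0.09908292  0.062     ] w 0.06487988053775211 axis 263.83116062521077 -97.75402008667488 -95.08777560723514 [ 0.5308518  -0.10256888  0.062     ]
bolts [ 0.52214812 -0.17474807  0.062     ] 264.6843618468372
slot [ 0.52577801 -0.14313502  0.062     ]
guide low [ 0.56092099 -0.09131951  0.        ] [ 0.5021307  -0.08481415  0.        ]
[ 0.56871781 -0.09396634  0.02      ] [ 0.48484223 -0.08696345  0.02      ]
```

```bash
python3 -m crank '[{"linear":[0,-0.025,0.005],"delta_rot":[0,0,0.02],"gripper":0},{"linear":[0,-0.025,0.01],"delta_rot":[0,0,0.02],"gripper":0},{"linear":[0,0,0.01],"delta_rot":[0,0,0],"gripper":0},{"linear":[0,0,0.009],"delta_rot":[0,0,0],"gripper":0},{"linear":[0,0,0.0],"delta_rot":[0,0,0],"gripper":0},{"linear":[0,0,0.003],"delta_rot":[0,0,0],"gripper":0},{"linear":[0,0,0.0],"delta_rot":[0,0,0],"gripper":0}]'
python3 - <<'E'
from h import *
s=r.sense(); print(s["tcp_pos"],s["wrist_force"],s["moment"],s["gripper_width"])
d=capture("side"); crop(d["img"],"s13.png",120,140,180,140,4)
E
```

```text
time_s: 13.42
tcp_pos: [0.5352, 0.0726, 0.0155]
ee_rot: [[-0.077, -0.997, 0.0], [-0.997, 0.077, 0.0], [-0.0, -0.0, -1.0]]
wrist_force: [0.4, 0.1, -2.3]
gripper_width: 0.415
[0.53517509 0.07264017 0.01554873] [ 0.42356154  0.13317206 -2.27983742] [-0.03335538  0.06299357 -0.01124486] 0.414973523844071
```

View pics/s13.png

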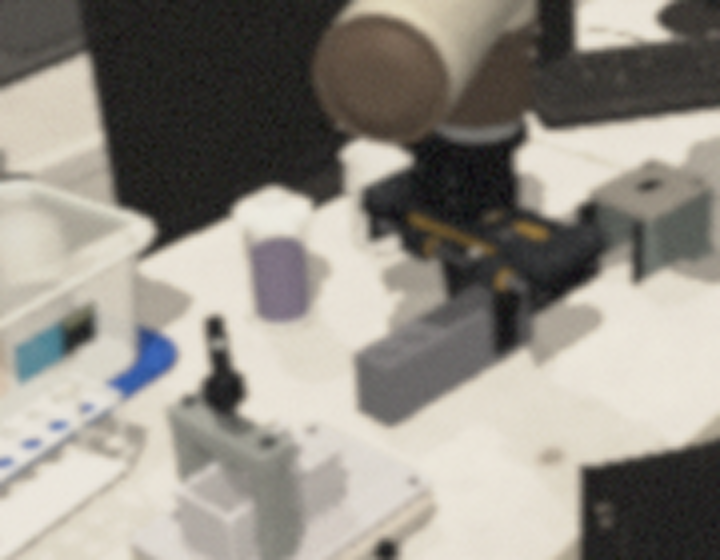

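```bash
python3 -m crank '[{"linear":[0,0,0.001],"delta_rot":[0,0,0],"gripper":0},{"linear":[0,0,0.0005],"delta_rot":[0,0,0],"gripper":0}]'; python3 -m crank '[{"linear":[0,0,0],"delta_rot":[0,0,0],"gripper":100},{"linear":[0,0,0],"delta_rot":[0,0,0],"gripper":100},{"linear":[0,0,0],"delta_rot":[0,0,0],"gripper":100},{"linear":[0,0,-0.03],"delta_rot":[0,0,0],"gripper":100},{"linear":[0,0,-0.06],"delta_rot":[0,0,0],"gripper":100},{"linear":[0,0,-0.06],"delta_rot":[0,0,0],"gripper":100},{"linear":[0,0,-0.05],"delta_rot":[0,0,0],"gripper":100},{"linear":[0,0,-0.03],"delta_rot":[0,0,0],"gripper":100},{"linear":[0,0,0],"delta_rot":[0,0,0],"gripper":100},{"linear":[0,0,0],"delta_rot":[0,0,0],"gripper":100}]'
python3 - <<'E'
from h import *
d=capture("wrist"); cv2.imwrite("pics/w14.png",d["img"]);np.save("w14.npy",d,allow_pickle=True)
s=r.sense(); print(s["tcp_pos"],s["wrist_force"],s["gripper_width"],s["time_s"])
E
```

```text
time_s: 13.72
tcp_pos: [0.5355, 0.0727, 0.0143]
ee_rot: [[-0.077, -0.997, 0.0], [-0.997, 0.077, 0.0], [-0.0, -0.0, -1.0]]
wrist_force: [-2.0, 1.7, 3.0]
gripper_width: 0.414
time_s: 14.98
tcp_pos: [0.5346, 0.0724, 0.2428]
ee_rot: [[-0.077, -0.997, -0.002], [-0.997, 0.077, -0.0], [0.0, 0.002, -1.0]]
wrist_force: [-0.1, 0.2, -0.4]
gripper_width: 1.0
[0.53451591 0.07232557 0.24233937] [-0.5792628   0.11325519 -0.20739971] 1.0000756528181307 15.025
```

View pics/w14.png

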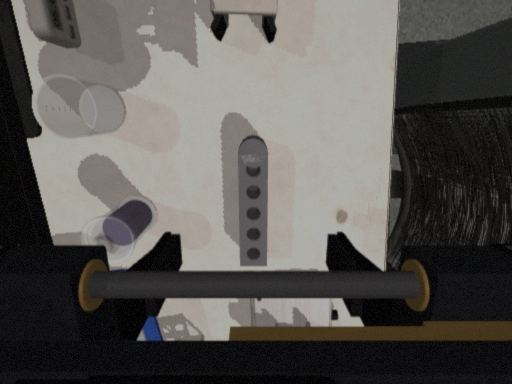

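```bash
python3 -m crank '[{"linear":[0.05,0,0],"delta_rot":[0,0,0],"gripper":100},{"linear":[0.04,0,0],"delta_rot":[0,0,0],"gripper":100},{"linear":[0,0,0],"delta_rot":[0,0,0],"gripper":100},{"linear":[0,0,0],"delta_rot":[0,0,0],"gripper":100}]'
python3 - <<'E'
from h import *
d=capture("wrist"); cv2.imwrite("pics/w15.png",d["img"]);np.save("w15.npy",d,allow_pickle=True)
crop(d["img"],"w15c.png",180,0,140,140,4.2)
w=np.load("w14.npy",allow_pickle=True).item()
crop(w["img"],"w14c.png",210,120,90,155,3.8)
s=r.sense(); print(s["tcp_pos"],s["time_s"])
E
```

```text
time_s: 15.52
tcp_pos: [0.5281, -0.0172, 0.2427]
ee_rot: [[-0.077, -0.997, -0.002], [-0.997, 0.077, -0.0], [0.0, 0.002, -1.0]]
wrist_force: [-0.2, 0.6, 0.4]
gripper_width: 0.998
[ 0.52828111 -0.01680102  0.24296671] 15.575
```

View pics/w15c.png

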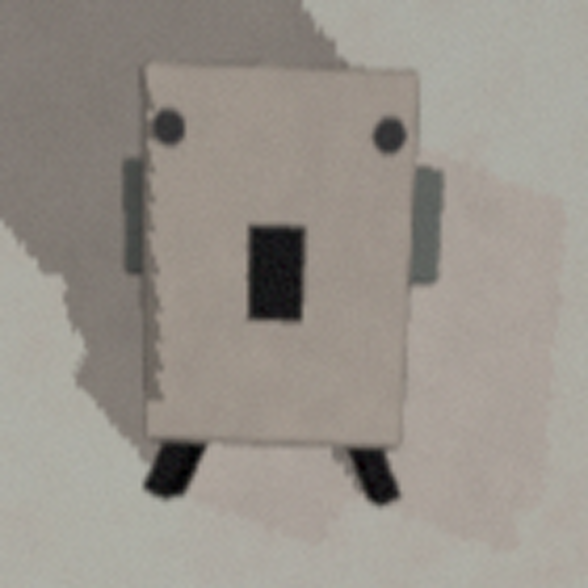

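View pics/w14c.png

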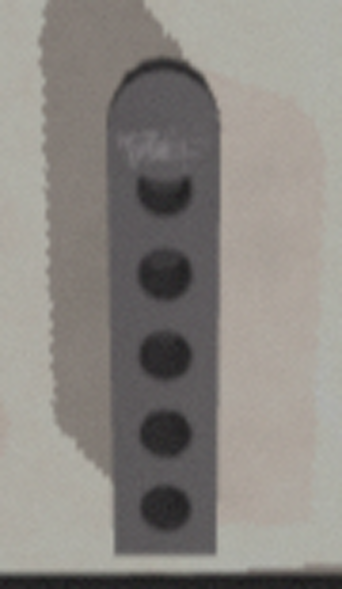

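View pics/w15.png

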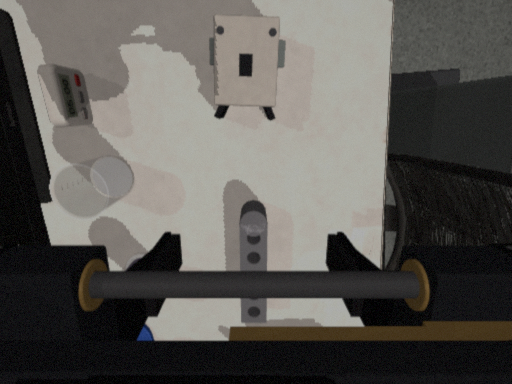

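Candidates: the grey dock with white hood (scene 280,208; wrist 246,60) and the pink look-alike (scene 364,229; side 369,181). For the rack: the grey round-nosed one (wrist 253,260) and the white tube rack by the blue tray (w1 140,150). I choose the grey dock; the close crop w15c shows its pale hood, black mouth guides and grey feet.

Run:
```python
from h import *
c=np.load("w15.npy",allow_pickle=True).item()
f=lambda x,y,z: onz(c,180+(x+.5)/4.2-.5,(y+.5)/4.2-.5,z)
def a(p,q): v=q-p; return np.degrees(np.arctan2(v[1],v[0]))
fl,fr,bl,br=[f(*p,.062) for p in [(146,440),(400,444),(142,64),(418,70)]]
print("size",[round(np.linalg.norm(u-v),4) for u,v in [(fl,fr),(bl,br),(fl,bl),(fr,br)]])
print("ang",a(fl,fr)+90-360,a(bl,br)+90-360,a(fl,bl),a(fr,br), a((fl+fr)/2,(bl+br)/2))
print("front",(fl+fr)/2,"back",(bl+br)/2,"ctr",(fl+fr+bl+br)/4)
b1,b2=f(169,127,.062),f(389,136,.062); s=f(276,273,.062);print("bolts",(b1+b2)/2,a(b1,b2)+90-360,"slot",s,a(s,(b1+b2)/2))
print("guide tips z0",f(165,496,0),f(383,504,0),"z.04",f(165,496,.04),f(383,504,.04))
print("feet",f(124,220,.01),f(440,225,.01),a(f(124,220,.01),f(440,225,.01))+90-360)
w=np.load("w14.npy",allow_pickle=True).item()
g=lambda x,y,z: onz(w,210+(x+.5)/3.8-.5,120+(y+.5)/3.8-.5,z)
P=[(g(107,120,.05),g(219,120,.05)),(g(109,300,.05),g(217,300,.05)),(g(114,552,.05),g(216,552,.05))]
for p,q in P: print("rack",(p+q)/2,np.linalg.norm(p-q))
print("tip",g(163,70,.05),"axis",a((P[2][0]+P[2][1])/2,(P[0][0]+P[0][1])/2), a(g(165,508,.05),g(165,275,.05)))
for p in [(85,235),(160,215),(130,198)]: print("jar", onz(w,*p,.1), onz(w,*p,0))
```

```text
size [np.float64(0.0664), np.float64(0.0667), np.float64(0.0865), np.float64(0.0863)]
ang -95.3718336534206 -95.58076119059177 -96.03628776592377 -96.23117647657988 -96.13359710911351
front [ 0.53036687 -0.10289119  0.062     ] back [ 0.52113573 -0.1887924   0.062     ] ctr [ 0.5257513 -0.1458418  0.062    ]
bolts [ 0.52256952 -0.17495149  0.062     ] -96.5793153412614 slot [ 0.52608838 -0.14328999  0.062     ] -96.34182311550747
guide tips z0 [ 0.56698837 -0.09082908  0.        ] [ 0.49922253 -0.08305354  0.        ] z.04 [ 0.5625224  -0.09131307  0.04      ] [ 0.50145061 -0.0843056   0.04      ]
feet [ 0.56905051 -0.1678591   0.01      ] [ 0.47861782 -0.15943917  0.01      ] -95.31931465873157
rack [0.53244317 0.03953182 0.05      ] 0.03500961839310361
rack [0.53710975 0.09799788 0.05      ] 0.035366834118403634
rack [0.54374343 0.18992882 0.05      ] 0.035788088120120964
tip [0.53122279 0.02422262 0.05      ] axis -94.29691165961874 -94.53443777874949
jar [0.72434169 0.11059607 0.1       ] [0.78862939 0.14886462 0.        ]
jar [0.63755248 0.09391919 0.1       ] [0.6733853  0.12672002 0.        ]
jar [0.6662225  0.07234237 0.1       ] [ 7.11455129e-01  9.80689860e-02 -5.55111512e-17]
```

Run:
```python
from h import *
d=capture("side");w=np.load("w14.npy",allow_pickle=True).item()
crop(w["img"],"jar.png",70,150,130,120,5)
print("side base",onz(d,190.5,217,0),"lid",onz(d,188.5,190,.1))
```

```text
side base [0.70786197 0.11779478 0.        ] lid [0.70537864 0.11797664 0.1       ]
```

View pics/jar.png

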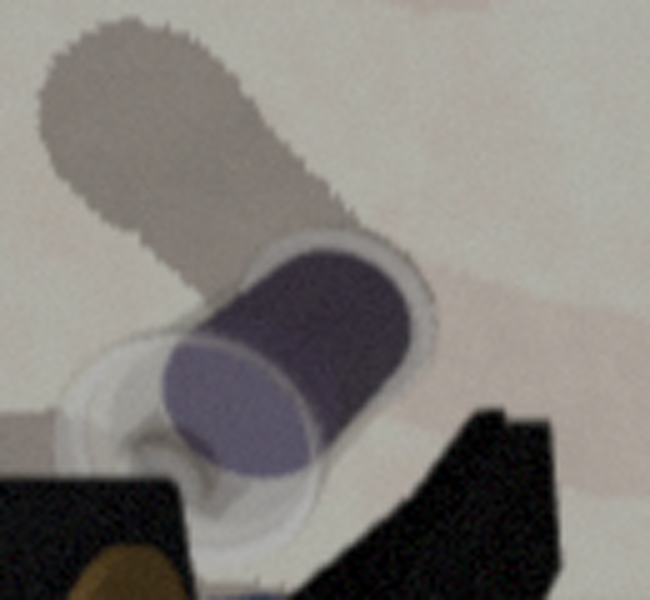

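```bash
python3 -m crank '[{"linear":[-0.06,0,0],"delta_rot":[0,0,0],"gripper":100},{"linear":[-0.06,0,0],"delta_rot":[0,0,0],"gripper":100},{"linear":[-0.0545,0.0005,0.03],"delta_rot":[0,0,0],"gripper":100},{"linear":[-0.02,0,0.055],"delta_rot":[0,0,0],"gripper":100},{"linear":[0,0,0.055],"delta_rot":[0,0,0],"gripper":90},{"linear":[0,0,0.055],"delta_rot":[0,0,0],"gripper":80},{"linear":[0,0,0.0335],"delta_rot":[0,0,0],"gripper":70},{"linear":[0,0,0],"delta_rot":[0,0,0],"gripper":70}]'
python3 - <<'E'
from h import *
s=r.sense(); print(s["tcp_pos"],s["wrist_force"],s["gripper_width"],s["time_s"])
d=capture("side"); crop(d["img"],"s16.png",120,140,180,140,4)
E
```

```text
time_s: 16.62
tcp_pos: [0.5408, 0.1765, 0.0125]
ee_rot: [[-0.076, -0.997, -0.006], [-0.997, 0.076, -0.004], [0.004, 0.006, -1.0]]
wrist_force: [0.7, 0.2, 1.0]
gripper_width: 0.719
[0.54083247 0.17645943 0.01249279] [0.65106813 0.16659495 1.03517917] 0.7190639154571201 16.625
```

View pics/s16.png

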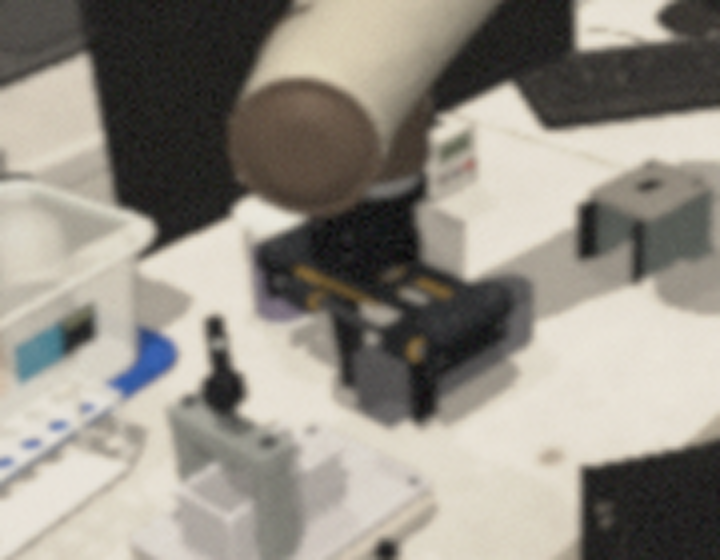

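```bash
python3 -m crank '[{"linear":[0,0,0],"delta_rot":[0,0,0],"gripper":0},{"linear":[0,0,0],"delta_rot":[0,0,0],"gripper":0},{"linear":[0,0,0],"delta_rot":[0,0,0],"gripper":0},{"linear":[0,0,0],"delta_rot":[0,0,0],"gripper":0},{"linear":[0,-0.009,0],"delta_rot":[0,0,0.014],"gripper":0},{"linear":[0,-0.009,0],"delta_rot":[0,0,0.014],"gripper":0},{"linear":[0.03,0,0],"delta_rot":[0,0,0],"gripper":0},{"linear":[0,0,0],"delta_rot":[0,0,0],"gripper":0}]'
python3 - <<'E'
from h import *
s=r.sense(); p=s["tcp_pos"];R=s["ee_rot"]; print(p,s["wrist_force"],s["moment"],s["gripper_width"],s["time_s"],np.degrees(np.arctan2(R[1,0],R[0,0])))
L=np.array([.5259,-.1445]);d=np.array([-.1045,-.9945]);n=np.array([-d[1],d[0]]);print("off line",(p[:2]-L)@n,"along",(p[:2]-L)@d)
w=capture("wrist"); cv2.imwrite("pics/w17.png",w["img"]);np.save("w17.npy",w,allow_pickle=True)
E
```

```text
time_s: 17.68
tcp_pos: [0.5585, 0.1441, 0.0164]
ee_rot: [[-0.106, -0.994, 0.001], [-0.994, 0.106, -0.0], [0.0, -0.001, -1.0]]
wrist_force: [1.2, -4.3, 4.7]
gripper_width: 0.41
[0.55850538 0.1441444  0.0163947 ] [ 1.2079026  -4.29223395  4.72511777] [-1.13560954 -0.26526024  0.00537595] 0.4100795417916722 17.675 -96.07665129592478
off line 0.0022627064574978276 along -0.2904641140348193
```

View pics/w17.png

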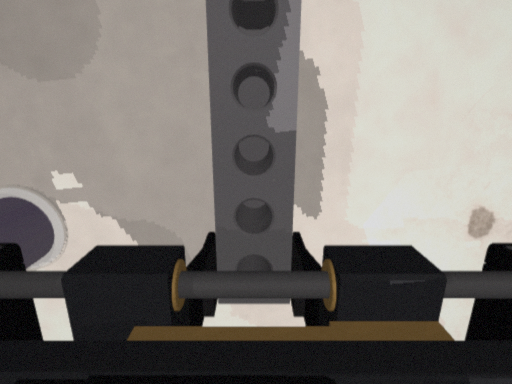

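```bash
python3 -m crank '[{"linear":[0.02,0.002,-0.001],"delta_rot":[0,0,0],"gripper":0},{"linear":[0.025,0,0],"delta_rot":[0,0,0],"gripper":0},{"linear":[0.02,0,0],"delta_rot":[0,0,0],"gripper":0},{"linear":[0,0,0],"delta_rot":[0,0,0],"gripper":0}]'
python3 - <<'E'
from h import *
s=r.sense(); p=s["tcp_pos"];R=s["ee_rot"]; print(p,s["wrist_force"],s["moment"],s["gripper_width"],s["time_s"],np.degrees(np.arctan2(R[1,0],R[0,0])))
L=np.array([.5259,-.1445]);d=np.array([-.1045,-.9945]);n=np.array([-d[1],d[0]]);print("off line",(p[:2]-L)@n,"along",(p[:2]-L)@d)
w=capture("wrist"); cv2.imwrite("pics/w18.png",w["img"]);np.save("w18.npy",w,allow_pickle=True)
d=capture("side"); crop(d["img"],"s18.png",170,140,160,110,5)
E
```

```text
time_s: 18.23
tcp_pos: [0.5482, 0.0791, 0.0164]
ee_rot: [[-0.107, -0.994, -0.002], [-0.994, 0.107, -0.001], [0.001, 0.001, -1.0]]
wrist_force: [-0.2, -3.2, 3.4]
gripper_width: 0.409
[0.54822165 0.07910292 0.0164278 ] [-0.20470402 -3.15277809  3.36956531] [-0.79129152 -0.04693249  0.02219436] 0.4094272768446205 18.225 -96.13725395825728
off line -0.001167624361619074 along -0.22470571898017197
```

View pics/w18.png

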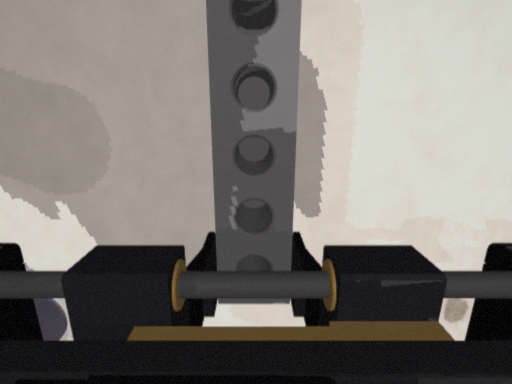

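View pics/s18.png

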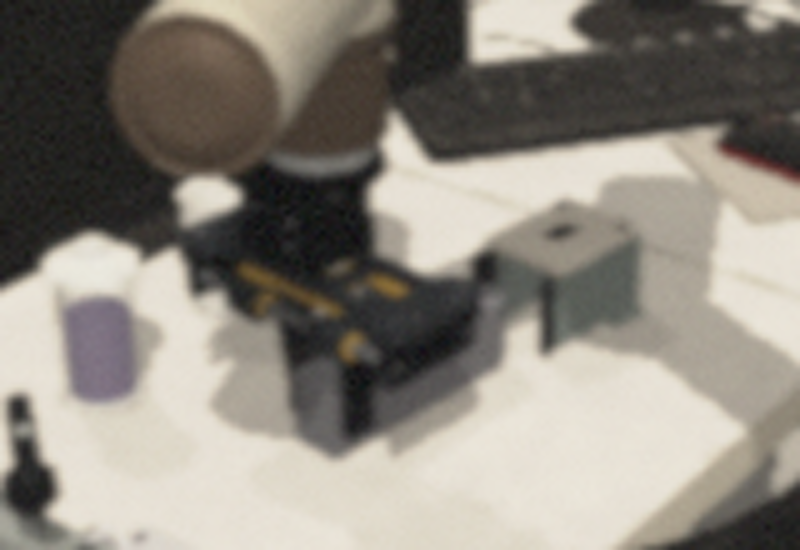

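```bash
python3 -m crank '[{"linear":[0.012,-0.001,0],"delta_rot":[0,0,0],"gripper":0},{"linear":[0.012,0,0],"delta_rot":[0,0,0],"gripper":0},{"linear":[0.012,0,0],"delta_rot":[0,0,0],"gripper":0},{"linear":[0,0,0],"delta_rot":[0,0,0],"gripper":0}]'
cat > chk.py <<'E'
from h import *
s=r.sense(); p=s["tcp_pos"];R=s["ee_rot"]; print(p,s["wrist_force"],s["moment"],s["gripper_width"],s["time_s"],np.degrees(np.arctan2(R[1,0],R[0,0])))
L=np.array([.5259,-.1445]);d=np.array([-.1045,-.9945]);n=np.array([-d[1],d[0]]);print("off line",(p[:2]-L)@n,"along",(p[:2]-L)@d)
E
python3 chk.py
python3 -m crank '[{"linear":[0.01,0,0],"delta_rot":[0,0,0],"gripper":0},{"linear":[0.01,0,0],"delta_rot":[0,0,0],"gripper":0},{"linear":[0,0,0],"delta_rot":[0,0,0],"gripper":0}]'
python3 chk.py
python3 -c "
from h import *
d=capture('side'); crop(d['img'],'s19.png',170,140,160,110,5)
d=capture('scene'); crop(d['img'],'c19.png',200,150,150,100,5)"
```

```text
time_s: 18.82
tcp_pos: [0.546, 0.0438, 0.0164]
ee_rot: [[-0.106, -0.994, -0.0], [-0.994, 0.106, -0.001], [0.001, 0.0, -1.0]]
wrist_force: [0.7, -1.9, 3.6]
gripper_width: 0.415
[0.54595319 0.04377937 0.01638059] [ 0.73985082 -1.86262056  3.60913585] [-0.65363527 -0.3595726  -0.01770584] 0.41457899214201555 18.825 -96.07534387594673
off line 0.00026770074774356417 along -0.18933939489425267
time_s: 19.2
tcp_pos: [0.5438, 0.0241, 0.0164]
ee_rot: [[-0.106, -0.994, -0.0], [-0.994, 0.106, -0.001], [0.001, 0.0, -1.0]]
wrist_force: [1.1, -2.1, 2.2]
gripper_width: 0.411
[0.5438103  0.02407357 0.01640438] [ 1.13083256 -2.0837583   2.16689595] [-0.56454355 -0.44186173  0.03441404] 0.41113523072727215 19.2 -96.0594677808431
off line 0.00019585415531274408 along -0.1695180410373431
```

View pics/s19.png

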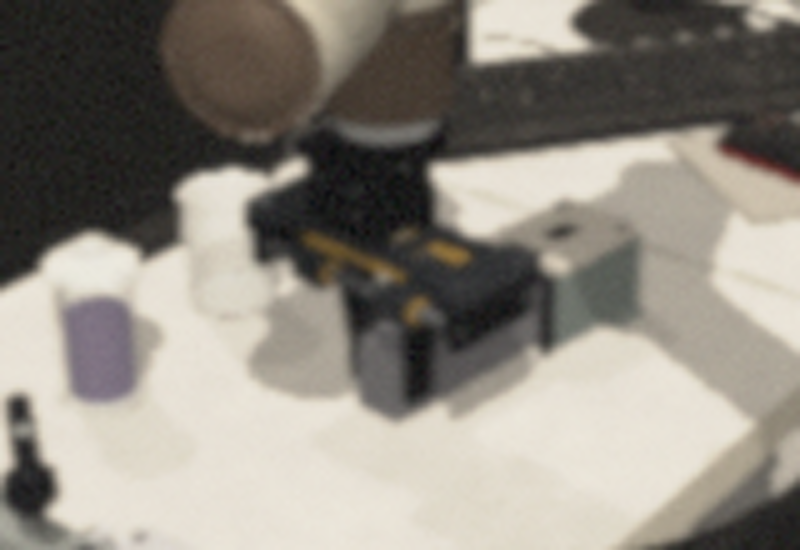

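View pics/c19.png

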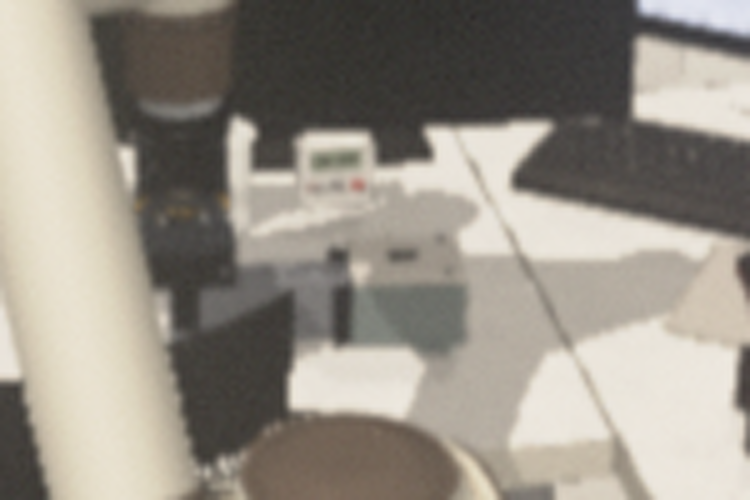

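Nose is inside the mouth (side view: between the guides at about px 278,193), forces low. Push on in small steps.

```bash
python3 -m crank '[{"linear":[0.01,0,0],"delta_rot":[0,0,0],"gripper":0},{"linear":[0.01,0,0],"delta_rot":[0,0,0],"gripper":0},{"linear":[0,0,0],"delta_rot":[0,0,0],"gripper":0}]'
python3 chk.py
python3 -m crank '[{"linear":[0.008,0,0],"delta_rot":[0,0,0],"gripper":0},{"linear":[0.006,0,0],"delta_rot":[0,0,0],"gripper":0},{"linear":[0,0,0],"delta_rot":[0,0,0],"gripper":0}]'
python3 chk.py
```

```text
time_s: 19.68
tcp_pos: [0.5418, 0.0043, 0.0164]
ee_rot: [[-0.106, -0.994, -0.0], [-0.994, 0.106, -0.001], [0.001, 0.0, -1.0]]
wrist_force: [1.4, -1.8, 3.2]
gripper_width: 0.412
[0.54179292 0.00430961 0.01639098] [ 1.40361468 -1.80323168  3.19080385] [-0.52991178 -0.42203213 -0.06283852] 0.4117024275437452 19.675 -96.05785355564414
off line 0.00025490383608081993 along -0.14965196292746963
time_s: 20.05
tcp_pos: [0.5404, -0.0093, 0.0164]
ee_rot: [[-0.105, -0.994, -0.0], [-0.994, 0.105, -0.001], [0.001, 0.0, -1.0]]
wrist_force: [2.0, -1.6, 3.0]
gripper_width: 0.408
[ 0.54039832 -0.00932661  0.01638476] [ 2.01720164 -1.6466062   3.02894309] [-0.31502642 -0.43196479  0.03598033] 0.40848318815679946 20.05 -96.0345689555191
off line 0.00029295608156937325 along -0.13594500905777665
```

```bash
python3 -m crank '[{"linear":[0.005,0,0],"delta_rot":[0,0,0],"gripper":0},{"linear":[0.004,0,0],"delta_rot":[0,0,0],"gripper":0},{"linear":[0,0,0],"delta_rot":[0,0,0],"gripper":0}]'|grep -E "force|tcp"
python3 -m crank '[{"linear":[0.003,0,0],"delta_rot":[0,0,0],"gripper":0},{"linear":[0,0,0],"delta_rot":[0,0,0],"gripper":0}]'|grep -E "force|tcp"
python3 -m crank '[{"linear":[0.002,0,0],"delta_rot":[0,0,0],"gripper":0},{"linear":[0,0,0],"delta_rot":[0,0,0],"gripper":0}]'|grep -E "force|tcp"
python3 chk.py
```

```text
tcp_pos: [0.5395, -0.0179, 0.0164]
wrist_force: [0.9, 0.0, 2.9]
tcp_pos: [0.5393, -0.0207, 0.0164]
wrist_force: [-0.2, 1.5, 3.2]
tcp_pos: [0.5391, -0.0226, 0.0164]
wrist_force: [0.0, 1.9, 4.3]
[ 0.53906816 -0.02256893  0.016395  ] [0.03556316 1.85257785 4.30654373] [ 0.73407152 -0.20390062  0.10410805] 0.4136072292256397 20.925 -96.01407411621108
off line 0.000353937424224602 along -0.12263652387203589
```

```bash
for k in 1; do python3 -m crank '[{"linear":[0.002,0,0],"delta_rot":[0,0,0],"gripper":0},{"linear":[0,0,0],"delta_rot":[0,0,0],"gripper":0}]'|grep -E "force|tcp"; done
python3 -m crank '[{"linear":[0.002,0,0],"delta_rot":[0,0,0],"gripper":0},{"linear":[0,0,0],"delta_rot":[0,0,0],"gripper":0}]'|grep -E "force|tcp"
python3 chk.py
python3 -c "
from h import *
d=capture('side'); crop(d['img'],'s20.png',170,140,160,110,5)"
```

```text
tcp_pos: [0.5388, -0.0246, 0.0164]
wrist_force: [1.5, 2.0, 4.1]
tcp_pos: [0.5386, -0.0267, 0.0164]
wrist_force: [0.2, 2.8, 3.6]
[ 0.53857688 -0.02665429  0.01637311] [0.23676468 2.82922097 3.58786017] [ 0.75480716 -0.24067042  0.04676889] 0.41072315430106104 21.425 -96.01633803072286
off line 0.00029227709411919385 along -0.11852229076526329
```

View pics/s20.png

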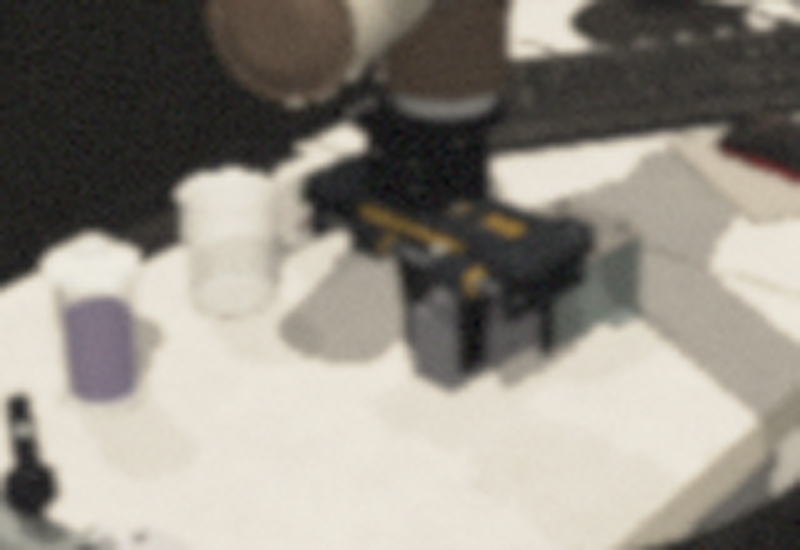

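```bash
python3 -m crank '[{"linear":[0.002,0,0],"delta_rot":[0,0,0],"gripper":0},{"linear":[0,0,0],"delta_rot":[0,0,0],"gripper":0}]'|grep -E "force|tcp"
python3 -m crank '[{"linear":[0.002,0,0],"delta_rot":[0,0,0],"gripper":0},{"linear":[0,0,0],"delta_rot":[0,0,0],"gripper":0}]'|grep -E "force|tcp"
python3 -m crank '[{"linear":[0.002,0,0],"delta_rot":[0,0,0],"gripper":0},{"linear":[0,0,0],"delta_rot":[0,0,0],"gripper":0}]'|grep -E "force|tcp"
python3 chk.py; python3 -c "
from h import *
d=capture('wrist'); cv2.imwrite('pics/w21.png',d['img'])"
```

```text
tcp_pos: [0.5387, -0.0271, 0.0164]
wrist_force: [-0.2, 10.2, 4.7]
tcp_pos: [0.5391, -0.0272, 0.0164]
wrist_force: [-0.5, 17.8, 4.2]
tcp_pos: [0.5402, -0.0275, 0.0164]
wrist_force: [0.8, 24.6, 2.7]
[ 0.54020635 -0.02754426  0.01643973] [ 0.75158205 24.61198096  2.6586465 ] [ 7.01645647  0.04681475 -0.28868846] 0.4129571379906594 22.225 -96.09071482321745
off line 0.0020057881005901643 along -0.11780749723844296
```

View pics/w21.png

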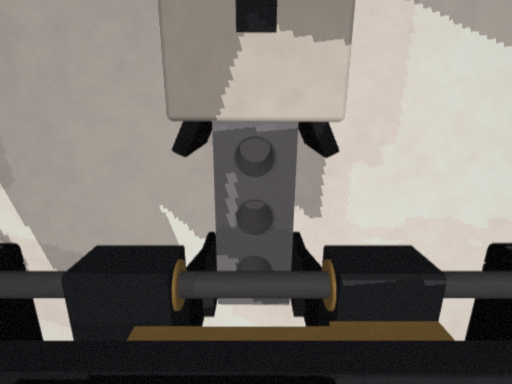

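```bash
python3 -m crank '[{"linear":[-0.0035,0,0],"delta_rot":[0,0,0],"gripper":0},{"linear":[0,0,0],"delta_rot":[0,0,0],"gripper":0}]'|grep -E "force|tcp"
python3 chk.py
python3 -m crank '[{"linear":[0,0,0],"delta_rot":[0,0,0],"gripper":85},{"linear":[0,0,0],"delta_rot":[0,0,0],"gripper":85},{"linear":[0,0,0],"delta_rot":[0,0,0],"gripper":85},{"linear":[0,0,-0.03],"delta_rot":[0,0,0],"gripper":85},{"linear":[0,0,-0.06],"delta_rot":[0,0,0],"gripper":85},{"linear":[0,0,-0.06],"delta_rot":[0,0,0],"gripper":85},{"linear":[0,0,-0.06],"delta_rot":[0,0,0],"gripper":85},{"linear":[0,0,0],"delta_rot":[0,0,0],"gripper":85},{"linear":[0,0,0],"delta_rot":[0,0,0],"gripper":85}]'
python3 -c "
from h import *
d=capture('wrist'); cv2.imwrite('pics/w22.png',d['img']); np.save('w22.npy',d,allow_pickle=True)
d=capture('side'); cv2.imwrite('pics/s22.png',cv2.resize(d['img'][110:330,100:340],None,fx=3.3,fy=2.7))"
```

```text
tcp_pos: [0.5393, -0.0272, 0.0164]
wrist_force: [2.0, 10.9, 1.9]
[ 0.53927931 -0.027226    0.01640776] [ 1.95808609 10.86466864  1.85037035] [ 3.12818144 -0.25192885  0.02717265] 0.41521520345385193 22.525 -95.97514142347133
off line 0.0010505879732266663 along -0.11802712948654806
time_s: 23.65
tcp_pos: [0.5374, -0.0293, 0.2258]
ee_rot: [[-0.106, -0.994, -0.001], [-0.994, 0.106, 0.0], [-0.0, 0.001, -1.0]]
wrist_force: [-0.7, 0.4, -0.6]
gripper_width: 0.853
```

View pics/w22.png

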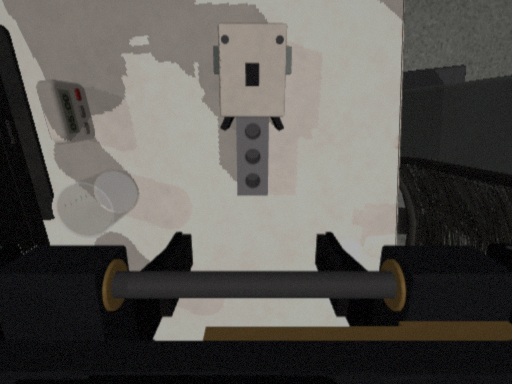

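View pics/s22.png

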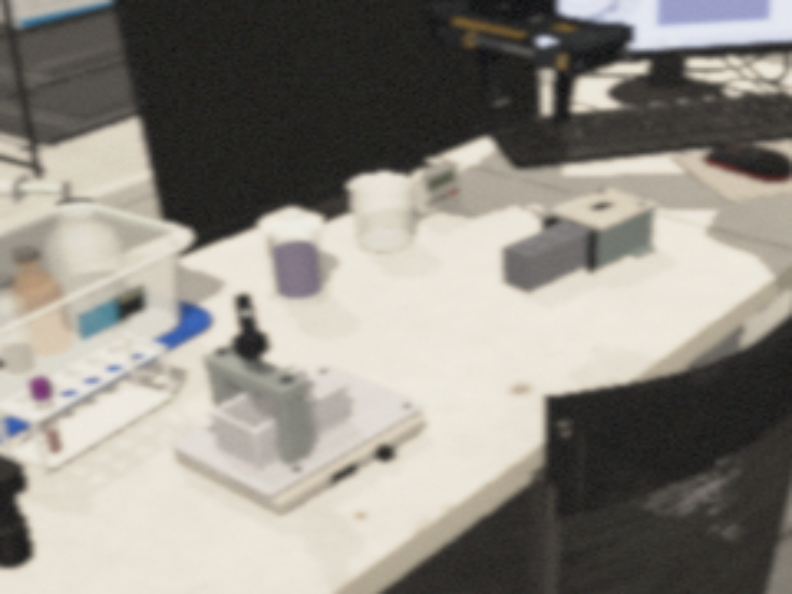

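Run:
```python
from h import *
w=np.load("w22.npy",allow_pickle=True).item()
t=onz(w,252.5,195,.05); h=onz(w,252,117,.062)
print("tail",t,"hoodfront",h,np.linalg.norm((t-h)[:2]))
for p in ((226,129),(278,129)): print("guide tip",onz(w,*p,0.02),onz(w,*p,0.05))
# tail bottom height: left/right edges at top
a,b=onz(w,237,150,.05),onz(w,269,150,.05); print(np.linalg.norm(a-b),(a+b)/2)
bl,br=onz(w,219,24,.062),onz(w,287,24,.062); print("hood back",(bl+br)/2)
```

```text
tail [ 0.53967697 -0.01313138  0.05      ] hoodfront [ 0.53057217 -0.10158892  0.062     ] 0.0889248708186831
guide tip [ 0.56347538 -0.09030315  0.02      ] [ 0.56064102 -0.09172305  0.05      ]
guide tip [ 0.5011631  -0.08359167  0.02      ] [ 0.50341018 -0.08555888  0.05      ]
0.03613707204980549 [ 0.53341183 -0.06555139  0.05      ]
hood back [ 0.52015557 -0.18802809  0.062     ]
```

```bash
python3 -c "
from station import workorder
print(workorder.finish_job())"
```

```text
the job is handed in; nothing more can be done
None
```

The rack is in the grey dock with its nose against the stop, and I handed the job in at about 24 s of the 72 s allowed. No verdict was reported.

- **Clamp:** I turned the knob clockwise in two grips, because joint 6 was close to its range limit after the first. I stopped when the moment rose from about 0.1 to 0.46 N m and the bar no longer followed the jaws, so I take it to be at the open stop. I left it there.
- **Set-down:** I slid the rack out nose first along the guides at under 7 N and lifted it only slightly, after about 100 mm of slide. I set it down and released it on the free desk between shaker and dock.
- **Docking:** I gripped the rack by its square tail, lined it up to the dock's axis of about −96° and pushed it in flat on the desk. The force rose from about 3 to 25 N with no further travel, which I read as the nose reaching the stop. I then eased off, opened and lifted clear.

**Last checks:** The final pictures show the rack straight in the dock, the clamp bar still turned to open, and the jar, beaker and timer standing. I saw no sign of having touched them. The gripper is clear of everything.

**Disagreement:** The tail measured about 75 mm out of the mouth (from the tips of the guides) against the 78 mm given, and contact came about 5 mm later than I had worked out. I trusted the contact force, since the pictures are only good to a few millimetres.

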